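# Make up a parcel from the stock drawer

## Task

Make up the order for wrapping: pull the stock drawer right out to its stop, take out all the gift boxes in it (two or three) and stand them upright on the packing board side by side in any order, as one tight square block pushed into the fence corner: long sides parallel to the side fence, the first flat against the side fence, the next flat against the one before, and one end of every box flush against the back fence. Then push the empty drawer fully shut, and leave the glue stick that stands between the drawer unit and the board where it is.

Things in the scene. Friction and masses are not known exactly. Their poses are not given: they have to be found in the camera images.
- stock_unit: white drawer unit fixed on the counter, 220 (x) x 320 (y) x 105 mm high; origin: centre of its underside; its front faces its own -x, towards the robot. The top and sides are closed: the drawer's contents can be reached only when it is pulled out, and a box still partly under the top must be drawn forward before it is lifted.
- stock_drawer (a joint): how far the drawer is pulled out, m: 0 = fully shut, 0.17 = at its stop; it slides along the unit's own -x, with a drag of about 1.5 N, and stays where it is left. It may start slightly ajar. Inside it measures 185 (x) x 288 (y) mm, its floor is 17 mm above the counter and its side and back walls are only low lips that end 26 mm above the counter; its grey front is 12 mm thick, 316 mm wide and ends 100 mm above the counter.
- drawer_handle (a point): middle of the drawer's bar handle: a 10 mm round steel bar, 120 mm long, lying along the unit's y, its axis 34 mm in front of the drawer's face and 80 mm above the counter (25 mm below the unit's top); can be pinched from above with one finger behind it, or hooked. Same axes as the unit.
- pack_board: plywood packing board fixed on the counter, 200 (x) x 240 (y) x 8 mm thick; origin: centre of its underside. A straight aluminium back fence runs along its far (+x) edge and a side fence along its right (-y) edge; both 12 mm thick, their tops 38 mm above the counter (30 mm above the board). It is open at the near and left edges.
- fence_corner (a point): inner corner of the two fences, on the board's upper face; axes of the board: back fence's face is this frame's x = 0, side fence's face is y = 0; the board's free surface extends 200 mm to -x and 240 mm to +y.
- gift_box_a: A middle-sized lidded cardboard gift box with a white lid, 44 mm wide (its own x), 100 mm long (its own y), 44 mm tall; about 0.15 kg, the lid is fixed. It stands upright with its length roughly along the drawer's x. Origin: centre of its underside; z up. It slides when pushed low down and may tip when pushed near the top; held off the middle of its length it swings in the grip. None if it is not part of this order.
- gift_box_b: The longest, narrowest lidded cardboard gift box with a white lid, 42 mm wide (its own x), 118 mm long (its own y), 46 mm tall; about 0.15 kg, the lid is fixed. It stands upright with its length roughly along the drawer's x. Origin: centre of its underside; z up. It slides when pushed low down and may tip when pushed near the top; held off the middle of its length it swings in the grip. None if it is not part of this order.
- gift_box_c: The shortest, widest lidded cardboard gift box with a white lid, 46 mm wide (its own x), 90 mm long (its own y), 42 mm tall; about 0.15 kg, the lid is fixed. It stands upright with its length roughly along the drawer's x. Origin: centre of its underside; z up. It slides when pushed low down and may tip when pushed near the top; held off the middle of its length it swings in the grip. None if it is not part of this order.
- glue_stick: glue stick standing between the drawer unit and the board, 27 mm across, 88 mm tall; bystander, leave alone. Origin: centre of its underside.

How it is judged:
By the outcome, as a careful person would: the job done as asked, in the order asked, and still so for the second after the job is handed in, with the robot touching nothing.
Of gift_box_a, gift_box_b, gift_box_c only 2 to 3 are there at a start; the rules pass over those that are not, and their reading is None.
At some moment in a run one of gift_box_a, gift_box_b, gift_box_c may be knocked a few centimetres aside while the robot is not near it.
Once in a run the grip may slacken for a moment while it holds something.
It also fails if it takes over 210 s, if anything falls off the work surface, if the arm or the gripper's body presses on something with over 40 N, if the wrist force passes 120 N, or if a joint passes its speed limit or range.

## Robot

A 6-joint arm with a two-finger parallel gripper is mounted at the origin on a cart in front of the work surface, level with it; the furniture and walls round the work are solid. World frame = base frame: x ahead of the robot, y to its left, z up, the work surface at z = 0. Lengths are in m, angles in degrees, forces in N, time in s.
With the tool pointing down it reaches from about 0.35 to 0.85 m from the base axis. Payload 8.1 kg.
Tool frame: the origin (TCP) lies midway between the tips of the shut fingers; the grasp point (between the pads) lies 19 mm behind it; z points along the fingers, y is the line along which they close (so a half turn about z gives the same grasp; the last joint's range is limited). The gripper opens to 85 mm and grips with 20 to 120 N. Pads are 22 mm wide; open, the fingers measure 114 mm over their backs; the gripper's body (76 mm by 85 mm) begins 54 mm behind the grasp point. The pads swing forward as they close: fully open they stand 13 mm farther back than shut.
Start: joints at [-78.117, 7.471, 85.268, -0, 87.261, -4.893], TCP at [0.173, -0.574, 0.231] pointing down, gripper open.
Joint ranges: [-169.43, 169.43], [-51.17, 129.36], [1.28, 143.12], [-76.62, 256.62], [0, 156.53], [-152.29, 152.29]. Speed limits (degrees/s): [136.94, 136.94, 159.86, 180, 180, 180].

## Interface

Orientations are given as a 3x3 rotation matrix whose columns are the frame's x, y, z axes.
In Python, from workcell import env gives the robot as it stands.
- The arm moves only by the tool step_arm, never from a script. Its argument "series" is a list that holds one entry, the list of rows, each a list of 7 numbers: the shift along the tool's x, y, z in m, then the turn, a rotation vector about the tool's x, y, z in rad, then the finger opening in m, from 0 to 0.0854. In form: [[[x, y, z, rx, ry, rz, jaw], ...]]. A call has 1 to 12 rows; each row shifts and turns the commanded pose from where the row before left it, along the tool's axes as they then stand; what a row does not reach is not made up. A row lasts 1/12 s, in which the tool goes at most 41.7 mm and 7.16 degrees, less where a joint would pass 70% of its speed; a pose out of reach is approached as far as the arm can. A call is refused whole if a number of a shift passes 0.0417 or a number of a turn 0.125, either way. A call with a gripper value outside its range is refused whole. The fingers move at their own pace and stop on an object; the grip force is fixed at half the most. Time passes only in rows, so rows that do not move let the fingers close. It gives the time, the measured TCP pose, the force, the opening and the grip force at its end, in the units of the state.
- env.observe(): the state, without advancing time (a new reading comes with each control period).
- env.snapshot(name): name is "side" or "top" or "wrist"; returns a dict with "pixels" (384x512x3 uint8, blue, green, red), "fov_y" (degrees; the focal length in pixels is half the picture's height over the tangent of half this angle, whatever the lens; pixels are square), "cx", "cy" (the principal point, pixels), "k1" (the pictures are not rectified: a ray, as slopes to the right and down, at radius r is drawn at 1 + k1 r^2 times it, then the intrinsics apply), "xyz" and "rotation" of the camera in the world. Camera axes: x right, y up, looking along -z (the intrinsics and any distortion apply to the point x, -y, -z); pixel columns grow to the right and rows downward; lengths in m; the calibration is good to about 2 mm. A picture is of the moment at which its call begins. There is no depth.
- env.sign_off(): hands the job in; it is judged then, once.
The state is a dict: "time": time; "joint_pos": joint angles; "joint_velocities": joint speeds; "tau": joint torques, N m; "eef_pos": TCP position; "eef_rot": TCP orientation; "contact_force": force on the tool from outside, world axes, zero at the start; "moment": the same for the moment, N m; "opening": opening from 0.0 (shut) to 1.0 (fully open); "finger_force": force on a finger pad.
Only numpy, scipy, OpenCV 4.12 (cv2) and the standard library are available. Lean on these libraries where they do the work, as an engineer would, in place of code of your own. Each camera call takes 0.05 s, during which the arm holds its last target. There are 200 camera calls.

## Working session

There is one attempt and no reset: what is moved stays moved. The work goes in short steps, Python scripts to look and compute and a tool call to move; the robot and the scene stay as the last step left them, time stands still between calls to the robot, and variables do not carry over. Pictures are saved under pics/ and viewed, at most 14 in all, crops included, and the job is handed in when it is done.

Besides the shell and the picture viewer there is one more tool, called after "Request:" by a JSON object that holds its "method" and its "body". step_arm: Moves the arm, as the interface text tells. Its arguments: {"type":"object","properties":{"series":{"type":"array","items":{"type":"array","items":{"type":"array","items":{"type":"number"}}}}},"required":["series"]}

```bash
mkdir -p pics; ls
cat > h.py <<'E'
import numpy as np, cv2
from workcell import env
def snap(name,fn=None):
    s=env.snapshot(name)
    if fn: cv2.imwrite('pics/'+fn,np.asarray(s['pixels']))
    return s
def f_(s): return 384/2/np.tan(np.radians(s['fov_y'])/2)
def ray(s,px):
    f=f_(s);K=np.array([[f,0,s['cx']],[0,f,s['cy']],[0,0,1]])
    u=cv2.undistortPoints(np.array(px,float).reshape(-1,1,2),K,np.array([s['k1'],0,0,0.]),).reshape(-1,2)
    d=np.c_[u[:,0],-u[:,1],-np.ones(len(u))]@np.array(s['rotation']).T
    return np.array(s['xyz']),d
def onz(s,px,z):
    o,d=ray(s,px); return o+d*((z-o[2])/d[:,2])[:,None]
def proj(s,P):
    f=f_(s);p=(np.array(P,float).reshape(-1,3)-s['xyz'])@np.array(s['rotation'])
    x=p[:,0]/-p[:,2];y=-p[:,1]/-p[:,2];r=1+s['k1']*(x*x+y*y)
    return np.c_[s['cx']+f*x*r,s['cy']+f*y*r]
E
python3 - <<'E'
from h import *
np.set_printoptions(precision=4,suppress=True)
for n in('side','top'):
    s=snap(n,n+'0.png');print(n,s['fov_y'],s['cx'],s['cy'],s['k1'],s['xyz'],np.array(s['rotation']).tolist())
o=env.observe();print(o['eef_pos'],np.array(o['eef_rot']).round(3).tolist(),o['time'],o['opening'])
E
```

```text
pics
side 43.68055570191306 253.0533357129985 190.82106660287423 0.04278450960327153 [0.6449 1.1384 1.0918] [[-0.9984129303895473, -0.05076976309502818, 0.024373173495296004], [0.051862231103203156, -0.6601649876782866, 0.7493280309909177], [-0.02195289083367, 0.7494028424012031, 0.6617502930751467]]
top 49.170409760529296 251.04212871580705 195.52916167171983 -0.009128854108213362 [ 0.5089 -0.0419  1.2799] [[0.007685074596352682, 0.9964231953257042, -0.08415316657953176], [-0.9998667044385834, 0.006444693957298985, -0.015001309106992256], [-0.014405310950315121, 0.08425723551547773, 0.996339904490287]]
[ 0.1731 -0.574   0.2304] [[0.957, 0.289, -0.0], [0.289, -0.957, 0.002], [0.0, -0.002, -1.0]] 0.1 1.000542259230529
```

View pics/top0.png

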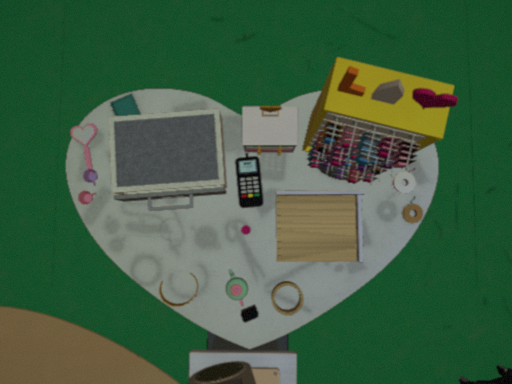

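View pics/side0.png

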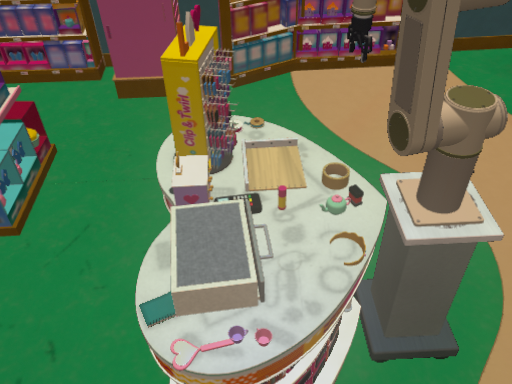

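Run:
```python
from h import *
np.set_printoptions(precision=4,suppress=True)
a=cv2.imread('pics/top0.png')
c1=cv2.resize(a[100:220,95:235],None,fx=4,fy=4,interpolation=cv2.INTER_CUBIC)
c2=cv2.resize(a[180:275,235:375],None,fx=4,fy=4,interpolation=cv2.INTER_CUBIC)
c=np.vstack([c1,c2])[:, :560]
c=np.hstack([c1[:480,:],]);cv2.imwrite('pics/c1.png',c1);cv2.imwrite('pics/c2.png',c2)
```

```text
(no output)
```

View pics/c1.png

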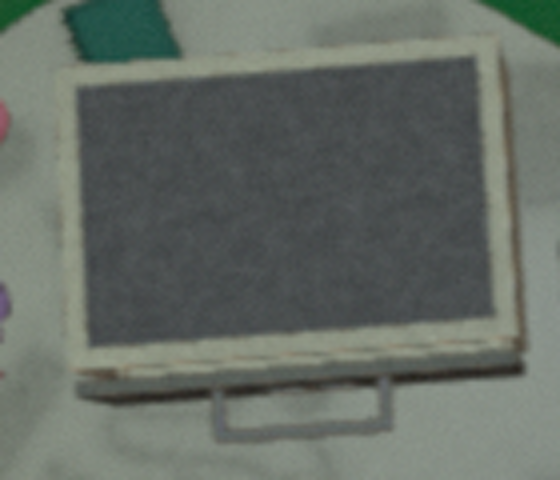

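View pics/c2.png

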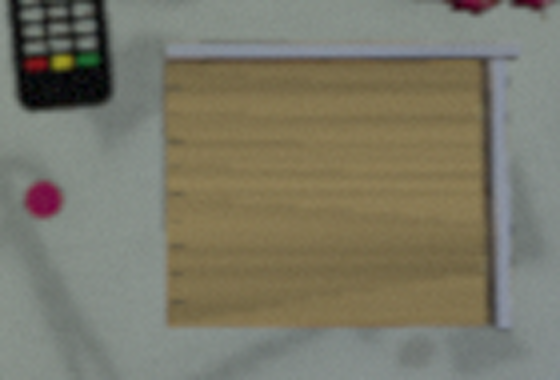

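```bash
cat > m1.py <<'E'
from h import *
np.set_printoptions(precision=4,suppress=True)
s=snap('top')
def full(p,ox,oy): return [[ox+(x+.5)/4-.5,oy+(y+.5)/4-.5] for x,y in p]
t=onz(s,full([(57,68),(497,38),(518,345),(77,368)],95,100),.105)
print('unit top',t[:,:2].tolist(),'sides',np.linalg.norm(t-np.roll(t,-1,0),axis=1))
h=onz(s,full([(217,435),(390,425)],95,100),.08);print('handle',h,np.linalg.norm(h[0]-h[1]),h.mean(0))
b=onz(s,full([(165,57),(488,57),(490,58),(497,327)],235,180),.038);print('fence tops',b)
b=onz(s,full([(165,60),(487,60),(490,325),(167,325)],235,180),.008);print('board',b,np.linalg.norm(b-np.roll(b,-1,0),axis=1))
print('glue top',onz(s,full([(43,199)],235,180),.088))
E
python3 m1.py
```

```text
unit top [[0.8330554160276604, 0.3860792354811997], [0.8559154386730998, 0.06980222847804451], [0.6349609183298337, 0.05182346265208186], [0.616719842914718, 0.36382318683925097]] sides [0.3171 0.2217 0.3125 0.2175]
handle [[0.5713 0.2695 0.08  ]
 [0.5794 0.145  0.08  ]] 0.12474613477143404 [0.5753 0.2073 0.08  ]
fence tops [[ 0.6192 -0.0969  0.038 ]
 [ 0.6207 -0.336   0.038 ]
 [ 0.62   -0.3375  0.038 ]
 [ 0.4227 -0.3399  0.038 ]]
board [[ 0.6196 -0.0983  0.008 ]
 [ 0.6212 -0.3423  0.008 ]
 [ 0.4221 -0.3419  0.008 ]
 [ 0.4201 -0.1003  0.008 ]] [0.244  0.1991 0.2416 0.1995]
glue top [[ 0.5133 -0.0087  0.088 ]]
```

Request:
{"method": "step_arm", "body": {"series": [[[0,0,0,0,0,-0.1125,0.026],[0,0,0,0,0,-0.1125,0.026],[0,0,0,0,0,-0.1125,0.026],[0,0,0,0,0,-0.1125,0.026],[0,0,0,0,0,-0.1125,0.026],[0,0,0,0,0,-0.1125,0.026],[0,0,0,0,0,-0.1125,0.026],[0,0,0,0,0,-0.1125,0.026],[0,0,0,0,0,-0.1125,0.026],[0,0,0,0,0,-0.1125,0.026],[0,0,0,0,0,-0.1125,0.026],[0,0,0,0,0,-0.1125,0.026]]]}}

```text
time: 1.15
eef_pos: [0.1732, -0.5742, 0.2309]
eef_rot: [[-0.078, 0.997, -0.0], [0.997, 0.078, 0.001], [0.001, -0.0, -1.0]]
contact_force: [0.3, 0.5, 0.1]
opening: 0.309
finger_force: 0.0
```

Request:
{"method": "step_arm", "body": {"series": [[[0.029,0.0175,0,0,0,0,0.026],[0.029,0.0175,0,0,0,0,0.026],[0.029,0.0175,0,0,0,0,0.026],[0.029,0.0175,0,0,0,0,0.026],[0.029,0.0175,0,0,0,0,0.026],[0.029,0.0175,0,0,0,0,0.026],[0.029,0.0175,0,0,0,0,0.026],[0.029,0.0175,0,0,0,0,0.026],[0.029,0.0175,0,0,0,0,0.026],[0.029,0.0175,0,0,0,0,0.026],[0.029,0.0175,0,0,0,0,0.026],[0.029,0.0175,0,0,0,0,0.026]]]}}

```text
time: 2.15
eef_pos: [0.3579, -0.2106, 0.2312]
eef_rot: [[-0.072, 0.997, 0.0], [0.997, 0.072, -0.0], [-0.0, 0.0, -1.0]]
contact_force: [0.9, 0.5, 0.5]
opening: 0.304
finger_force: 0.0
```

Request:
{"method": "step_arm", "body": {"series": [[[0.0334,0.0206,0.006,0,0,0,0.026],[0.0334,0.0206,0.006,0,0,0,0.026],[0.0334,0.0206,0.006,0,0,0,0.026],[0.0334,0.0206,0.006,0,0,0,0.026],[0.0334,0.0206,0.006,0,0,0,0.026],[0.0334,0.0206,0.006,0,0,0,0.026],[0.0334,0.0206,0.006,0,0,0,0.026],[0.0334,0.0206,0.006,0,0,0,0.026],[0.0334,0.0206,0.006,0,0,0,0.026],[0.0334,0.0206,0.006,0,0,0,0.026],[0.0334,0.0206,0.006,0,0,0,0.026],[0.0334,0.0206,0.006,0,0,0,0.026]]]}}

```text
time: 3.15
eef_pos: [0.5756, 0.2073, 0.1585]
eef_rot: [[-0.072, 0.997, -0.001], [0.997, 0.072, -0.0], [-0.0, -0.001, -1.0]]
contact_force: [0.6, -0.8, 0.7]
opening: 0.297
finger_force: 0.0
```

Run:
```python
from h import *
w=snap('wrist','w1.png');print(w['fov_y'],w['cx'],w['cy'],w['k1'],w['xyz'],np.array(w['rotation']).round(3).tolist())
o=env.observe();print(o['eef_pos'],o['joint_pos'],proj(w,[.5753,.2073,.08]))
```

```text
62.25528408014879 254.6219218932143 183.0315373812184 0.0042973991864815805 [0.57117413 0.28167251 0.30151763] [[0.997, -0.069, -0.02], [0.072, 0.955, 0.289], [-0.0, -0.289, 0.957]]
[0.57642247 0.21272842 0.15529157] [15.37069407 12.38875251 87.79956328  0.18043093 79.93344079 11.07147784] [[253.12447483 192.83097435]]
```

View pics/w1.png

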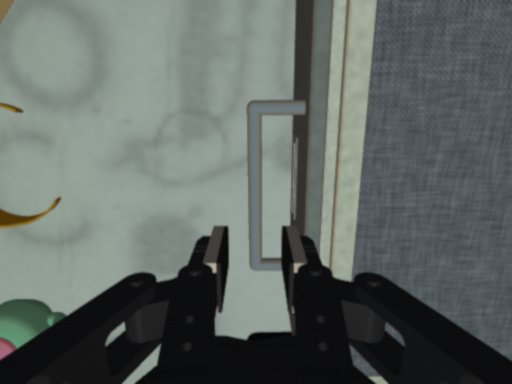

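Run:
```python
from h import *
w=snap('wrist');h=onz(w,[[255,102],[254,265],[318,102],[322,250]],.08);print(h);print(onz(w,[[318,20],[321,250],[340,20],[334,250]],.1));print(env.observe()['eef_pos'])
```

```text
[[0.57243386 0.2777336  0.08      ]
 [0.58077076 0.15515421 0.08      ]
 [0.61427607 0.28082681 0.08      ]
 [0.63168408 0.17202728 0.08      ]]
[[0.60452467 0.32588545 0.1       ]
 [0.62553921 0.18247434 0.1       ]
 [0.61688995 0.32678308 0.1       ]
 [0.63453542 0.1831578  0.1       ]]
[0.57496664 0.20971502 0.15557477]
```

Request:
{"method": "step_arm", "body": {"series": [[[0.003,0.002,0,0,0,0,0.026],[0,0,0.013,0,0,0,0.026],[0,0,0.013,0,0,0,0.026],[0,0,0.013,0,0,0,0.026],[0,0,0.013,0,0,0,0.026],[0,0,0.013,0,0,0,0.026],[0,0,0.013,0,0,0,0.026],[0,0,0.013,0,0,0,0.026],[0,0,0,0,0,0,0.026],[0,0,0,0,0,0,0.026]]]}}

```text
time: 4.08
eef_pos: [0.5762, 0.2081, 0.0669]
eef_rot: [[-0.072, 0.997, -0.002], [0.997, 0.072, -0.001], [-0.0, -0.002, -1.0]]
contact_force: [0.5, 0.4, 1.0]
opening: 0.308
finger_force: 0.0
```

Request:
{"method": "step_arm", "body": {"series": [[[0,0,0,0,0,0,0.005],[0,0,0,0,0,0,0.005],[0,0,0,0,0,0,0.005],[0,0,0,0,0,0,0.005],[0,0,0,0,0,0,0.005],[0,0,0,0,0,0,0.005]]]}}

```text
time: 4.58
eef_pos: [0.5777, 0.2086, 0.0691]
eef_rot: [[-0.072, 0.997, 0.001], [0.997, 0.072, 0.0], [0.0, 0.001, -1.0]]
contact_force: [-0.3, 1.0, 2.4]
opening: 0.087
finger_force: 58.8
```

Request:
{"method": "step_arm", "body": {"series": [[[0,-0.0125,0,0,0,0,0.005],[0,-0.0125,0,0,0,0,0.005],[0,-0.0125,0,0,0,0,0.005],[0,-0.0125,0,0,0,0,0.005],[0,-0.0125,0,0,0,0,0.005],[0,-0.0125,0,0,0,0,0.005],[0,-0.0125,0,0,0,0,0.005],[0,-0.0125,0,0,0,0,0.005],[0,-0.0125,0,0,0,0,0.005],[0,-0.0125,0,0,0,0,0.005],[0,-0.0125,0,0,0,0,0.005],[0,0,0,0,0,0,0.005]]]}}

```text
time: 5.58
eef_pos: [0.4391, 0.1974, 0.069]
eef_rot: [[-0.072, 0.997, 0.0], [0.997, 0.072, -0.002], [-0.002, 0.0, -1.0]]
contact_force: [-1.8, -7.3, 3.2]
opening: 0.088
finger_force: 61.4
```

Request:
{"method": "step_arm", "body": {"series": [[[0,-0.004,0,0,0,0,0.005],[0,-0.004,0,0,0,0,0.005],[0,-0.004,0,0,0,0,0.005],[0,-0.004,0,0,0,0,0.005],[0,-0.004,0,0,0,0,0.005],[0,0,0,0,0,0,0.005]]]}}

```text
time: 6.08
eef_pos: [0.4203, 0.1959, 0.069]
eef_rot: [[-0.072, 0.997, 0.001], [0.997, 0.072, -0.002], [-0.002, 0.001, -1.0]]
contact_force: [-1.0, -7.9, 4.0]
opening: 0.089
finger_force: 61.6
```

Request:
{"method": "step_arm", "body": {"series": [[[0,-0.003,0,0,0,0,0.005],[0,-0.003,0,0,0,0,0.005],[0,-0.002,0,0,0,0,0.005],[0,-0.002,0,0,0,0,0.005],[0,-0.002,0,0,0,0,0.005],[0,0,0,0,0,0,0.005]]]}}

```text
time: 6.58
eef_pos: [0.4128, 0.1953, 0.0692]
eef_rot: [[-0.071, 0.997, 0.011], [0.997, 0.071, -0.001], [-0.001, 0.011, -1.0]]
contact_force: [24.3, -5.0, -19.3]
opening: 0.091
finger_force: 59.4
```

Request:
{"method": "step_arm", "body": {"series": [[[0,0.004,0,0,0,0,0.026],[0,0,0,0,0,0,0.026],[0,0,0,0,0,0,0.026],[0,0,0,0,0,0,0.026],[0,0,-0.02,0,0,0,0.026],[0,0,-0.03,0,0,0,0.026],[0,0,-0.03,0,0,0,0.026],[0,0,-0.03,0,0,0,0.04],[0,0,-0.03,0,0,0,0.06],[0,0,-0.03,0,0,0,0.065],[-0.03,0,-0.03,0,0,0,0.065],[-0.03,0,0,0,0,0,0.065]]]}}

```text
time: 7.58
eef_pos: [0.4183, 0.1383, 0.2748]
eef_rot: [[-0.076, 0.997, 0.009], [0.997, 0.076, 0.002], [0.002, 0.009, -1.0]]
contact_force: [2.0, 0.0, 1.8]
opening: 0.762
finger_force: 0.0
```

Request:
{"method": "step_arm", "body": {"series": [[[-0.035,0,0,0,0,0,0.065],[-0.035,0,0,0,0,0,0.065],[-0.035,0,0,0,0,0,0.065],[-0.035,0,0,0,0,0,0.065],[-0.025,0,0,0,0,0,0.065],[0,0,0,0,0,0,0.065],[0,0,0,0,0,0,0.065]]]}}

```text
time: 8.17
eef_pos: [0.4279, -0.0282, 0.2677]
eef_rot: [[-0.069, 0.998, -0.0], [0.998, 0.069, 0.0], [0.0, -0.0, -1.0]]
contact_force: [0.6, 0.3, -0.5]
opening: 0.763
finger_force: 0.0
```

Run:
```python
from h import *
s=snap('top','t2.png');w=snap('wrist','w2.png')
a=s['pixels'][110:290,90:250];cv2.imwrite('pics/t2c.png',np.hstack([cv2.resize(a,None,fx=3.3,fy=3.3,interpolation=cv2.INTER_CUBIC)]))
print(env.observe()['eef_pos'])
```

```text
[ 0.42801985 -0.02670701  0.2676984 ]
```

View pics/t2c.png

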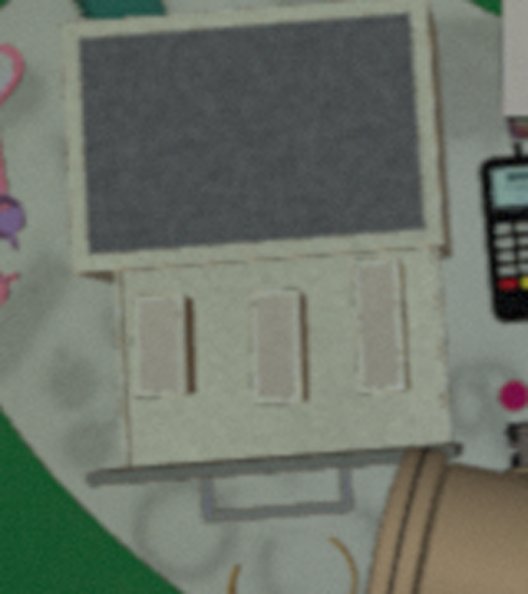

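```bash
cat > boxes.py <<'E'
from h import *
np.set_printoptions(precision=4,suppress=True)
DIM={'a':(.044,.100,.044),'b':(.042,.118,.046),'c':(.046,.090,.042)}
def find(s,pts,zb,thr=12):
    # pts: name->approx pixel of lid centre ; zb: height of the underside
    im=cv2.resize(np.asarray(s['pixels']),None,fx=4,fy=4,interpolation=cv2.INTER_CUBIC)
    lab=cv2.GaussianBlur(cv2.cvtColor(im,cv2.COLOR_BGR2LAB),(9,9),0).astype(float)
    out={}
    for n,(u,v) in pts.items():
        U,V=int(4*u+2),int(4*v+2)
        ref=lab[V-12:V+13,U-8:U+9].reshape(-1,3).mean(0)
        d=np.linalg.norm((lab-ref)*[.4,2.5,2.5],axis=2)
        m=(d<thr).astype(np.uint8); m=cv2.morphologyEx(m,cv2.MORPH_OPEN,np.ones((9,9)))
        _,L=cv2.connectedComponents(m)
        c=max(cv2.findContours((L==L[V,U]).astype(np.uint8),cv2.RETR_EXTERNAL,cv2.CHAIN_APPROX_NONE)[0],key=cv2.contourArea)
        P=onz(s,(c.reshape(-1,2)+.5)/4-.5,zb+DIM[n][2])
        (cx,cy),(w,h),_=r=cv2.minAreaRect((P[:,:2]*1000).astype(np.float32))
        bp=cv2.boxPoints(r); e=[bp[1]-bp[0],bp[2]-bp[1]]; e=max(e,key=np.linalg.norm); e=e*np.sign(e[0])
        out[n]=(cx/1000,cy/1000,np.degrees(np.arctan2(e[1],e[0])),min(w,h),max(w,h)); print(n,np.round(out[n],4))
    return out
E
python3 - <<'E'
from boxes import *
s=snap('top')
q=lambda x,y:(90+x/3.3,110+y/3.3)
find(s,{'c':q(160,346),'a':q(278,346),'b':q(381,326)},.017)
t=onz(s,[q(88,478),q(460,446),q(208,512),q(350,505)],.1);print(t)
E
```

```text
c [  0.6792   0.2466 -71.6755 516.2496 535.0112]
a [  0.6216   0.2529  -6.7031 562.969  620.1564]
b [  0.6798   0.2349 -28.9887 579.6384 641.3613]
[[0.4392 0.3514 0.1   ]
 [0.4689 0.0353 0.1   ]
 [0.4116 0.2482 0.1   ]
 [0.4186 0.1278 0.1   ]]
```

Run:
```python
from boxes import *
s=snap('top')
q=lambda p:[(90+(x+.5)/3.3-.5,110+(y+.5)/3.3-.5) for x,y in p]
for n,p in {'c':[(137,298),(184,296),(186,393),(140,396)],'a':[(253,292),(300,290),(302,402),(257,404)],'b':[(357,262),(400,260),(406,388),(363,392)]}.items():
    P=onz(s,q(p),.017+DIM[n][2])[:,:2]; e=(P[0]+P[1]-P[2]-P[3])/2
    print(n,P.mean(0),np.degrees(np.arctan2(e[1],e[0])),np.linalg.norm(e),np.linalg.norm(P[0]+P[3]-P[1]-P[2])/2)
lab=cv2.cvtColor(s['pixels'],cv2.COLOR_BGR2LAB)
for u,v in q([(160,346),(278,346),(381,326),(220,346),(330,346)]): print(lab[int(v)-2:int(v)+3,int(u)-2:int(u)+3].reshape(-1,3).mean(0))
```

```text
c [0.5546 0.3044] 3.2022182132231807 0.0864234486183421 0.04140492952196665
a [0.5542 0.2007] 2.861008738628244 0.09891789842966134 0.04075168969659919
b [0.5738 0.1093] 3.6290541952717343 0.11397262646953081 0.03802994226556158
[147.24 125.44 134.76]
[144.4  125.6  134.64]
[144.56 125.68 134.48]
[155.04 122.24 136.12]
[153.24 122.64 135.52]
```

View pics/w2.png

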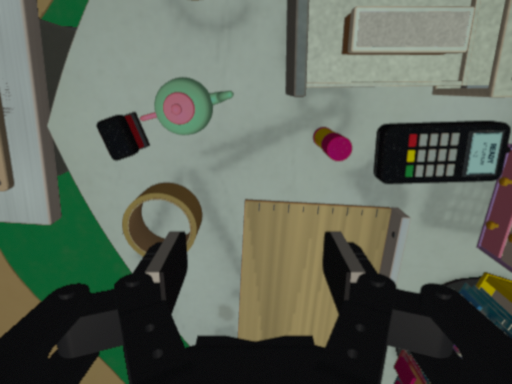

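Request:
{"method": "step_arm", "body": {"series": [[[0,0,0,0,0,0.1215,0.066],[0,0,0,0,0,0.1215,0.066],[0,0,0,0,0,0.1215,0.066],[0,0,0,0,0,0.1215,0.066],[0,0,0,0,0,0.1215,0.066],[0,0,0,0,0,0.1215,0.066],[0,0,0,0,0,0.1215,0.066],[0,0,0,0,0,0.1215,0.066],[0,0,0,0,0,0.1215,0.066],[0,0,0,0,0,0.1215,0.066],[0,0,0,0,0,0.1215,0.066],[0,0,0,0,0,0.1215,0.066]]]}}

```text
time: 9.37
eef_pos: [0.4282, -0.0261, 0.2678]
eef_rot: [[0.984, 0.18, 0.0], [0.18, -0.984, 0.0], [0.0, -0.0, -1.0]]
contact_force: [-0.0, -0.2, -0.1]
opening: 0.773
finger_force: 0.0
```

Request:
{"method": "step_arm", "body": {"series": [[[0,0,0,0,0,0.12,0.066],[0.022,-0.018,0.01,0,0,0,0.066],[0.022,-0.018,0.01,0,0,0,0.066],[0.022,-0.018,0.01,0,0,0,0.066],[0.022,-0.018,0.01,0,0,0,0.066],[0.022,-0.018,0.01,0,0,0,0.066],[0.022,-0.018,0.01,0,0,0,0.066],[0.022,-0.018,0.01,0,0,0,0.066],[0,0,0.015,0,0,0,0.066],[0,0,0.015,0,0,0,0.066],[0,0,0,0,0,0,0.066],[0,0,0,0,0,0,0.066]]]}}

```text
time: 10.37
eef_pos: [0.5725, 0.1095, 0.1667]
eef_rot: [[0.998, 0.067, -0.003], [0.067, -0.998, -0.0], [-0.003, -0.0, -1.0]]
contact_force: [0.3, 0.5, 0.8]
opening: 0.774
finger_force: 0.0
```

Run:
```python
from boxes import *
w=snap('wrist','w3.png');o=env.observe();print(o['eef_pos'],np.array(o['eef_rot']),w['xyz'])
```

```text
[0.5734 0.1092 0.1681] [[ 0.9978  0.0659 -0.0004]
 [ 0.0659 -0.9978  0.    ]
 [-0.0004 -0.0001 -1.    ]] [0.6474 0.1151 0.3095]
```

View pics/w3.png

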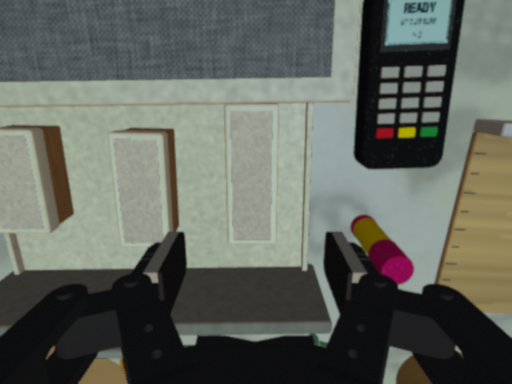

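Run:
```python
from boxes import *
w=snap('wrist')
for n,p in {'b':[(226,105),(278,104),(275,242),(230,242)],'a':[(111,133),(157,131),(168,243),(122,245)]}.items():
    P=onz(w,p,.017+DIM[n][2])[:,:2]; e=(P[0]+P[1]-P[2]-P[3])/2
    print(n,P.mean(0),np.degrees(np.arctan2(e[1],e[0])),np.linalg.norm(e),np.linalg.norm(P[0]+P[3]-P[1]-P[2])/2,P[:2].mean(0))
```

```text
b [0.5772 0.1122] 3.8293122407448226 0.11546121347185964 0.03915749964860339 [0.6348 0.1161]
a [0.5591 0.2044] 3.088642835466345 0.09735383321825766 0.038270121768457295 [0.6077 0.207 ]
```

Request:
{"method": "step_arm", "body": {"series": [[[0.0025,-0.0016,0,0,0,0,0.066],[0,0,0.015,0,0,0,0.066],[0,0,0.015,0,0,0,0.066],[0,0,0.015,0,0,0,0.066],[0,0,0.015,0,0,0,0.066],[0,0,0.015,0,0,0,0.066],[0,0,0.015,0,0,0,0.066],[0,0,0.015,0,0,0,0.066],[0,0,0.015,0,0,0,0.066],[0,0,0.013,0,0,0,0.066],[0,0,0,0,0,0,0.066],[0,0,0,0,0,0,0.066]]]}}

```text
time: 11.47
eef_pos: [0.5759, 0.11, 0.0347]
eef_rot: [[0.998, 0.065, -0.001], [0.065, -0.998, -0.0], [-0.001, -0.0, -1.0]]
contact_force: [0.4, 0.1, 0.8]
opening: 0.768
finger_force: 0.0
```

Request:
{"method": "step_arm", "body": {"series": [[[0,0,0,0,0,0,0.035],[0,0,0,0,0,0,0.035],[0,0,0,0,0,0,0.035],[0,0,0,0,0,0,0.035],[0,0,0,0,0,0,0.035],[0,0,0,0,0,0,0.035],[0,0,0,0,0,0,0.035]]]}}

```text
time: 12.05
eef_pos: [0.5776, 0.1103, 0.0366]
eef_rot: [[0.998, 0.065, 0.003], [0.065, -0.998, 0.0], [0.003, -0.0, -1.0]]
contact_force: [0.2, 0.8, 6.7]
opening: 0.482
finger_force: 62.2
```

Request:
{"method": "step_arm", "body": {"series": [[[-0.008,0,0,0,0,0,0.035],[-0.008,0,0,0,0,0,0.035],[-0.009,0,0,0,0,0,0.035],[0,0,-0.01,0,0,0,0.035],[0,0,-0.02,0,0,0,0.035],[0,0,-0.02,0,0,0,0.035],[0,0,-0.02,0,0,0,0.035],[0,0,-0.02,0,0,0,0.035],[0,0,-0.02,0,0,0,0.035],[0,0,-0.02,0,0,0,0.035],[0,0,-0.02,0,0,0,0.035],[0,0,-0.01,0,0,0.056,0.035]]]}}

```text
time: 13.05
eef_pos: [0.5516, 0.1086, 0.1979]
eef_rot: [[1.0, 0.01, 0.002], [0.01, -1.0, 0.0], [0.002, -0.0, -1.0]]
contact_force: [-0.4, -0.9, -2.2]
opening: 0.479
finger_force: 61.1
```

Request:
{"method": "step_arm", "body": {"series": [[[0,0.033,0,0,0,0,0.035],[0,0.033,0,0,0,0,0.035],[0,0.033,0,0,0,0,0.035],[0,0.033,0,0,0,0,0.035],[0,0.033,0,0,0,0,0.035],[0,0.033,0,0,0,0,0.035],[0,0.033,0,0,0,0,0.035],[0,0.033,0,0,0,0,0.035],[0,0.033,0,0,0,0,0.035],[0,0.033,0,0,0,0,0.035],[0,0.033,0,0,0,0,0.035],[0,0.033,0,0,0,0,0.035]]]}}

```text
time: 14.05
eef_pos: [0.5538, -0.2888, 0.1947]
eef_rot: [[1.0, 0.009, -0.001], [0.009, -1.0, 0.001], [-0.001, -0.001, -1.0]]
contact_force: [0.7, 0.6, -1.2]
opening: 0.48
finger_force: 61.3
```

Request:
{"method": "step_arm", "body": {"series": [[[0,0,0,0,0,0,0.035],[0,0,0,0,0,0,0.035],[0,0,0,0,0,0,0.035]]]}}

```text
time: 14.3
eef_pos: [0.5541, -0.2871, 0.1944]
eef_rot: [[1.0, 0.008, -0.001], [0.008, -1.0, 0.001], [-0.001, -0.001, -1.0]]
contact_force: [-0.3, 0.9, -2.6]
opening: 0.477
finger_force: 61.6
```

Run:
```python
from boxes import *
w=snap('wrist','w4.png');s=snap('top','t4.png');o=env.observe();print(o['eef_pos'],np.array(o['eef_rot']))
cv2.imwrite('pics/w4c.png',np.vstack([w['pixels'],s['pixels'][100:300]]))
```

```text
[ 0.5546 -0.2863  0.1946] [[ 1.      0.0098 -0.0006]
 [ 0.0098 -1.      0.0007]
 [-0.0005 -0.0007 -1.    ]]
```

View pics/w4c.png

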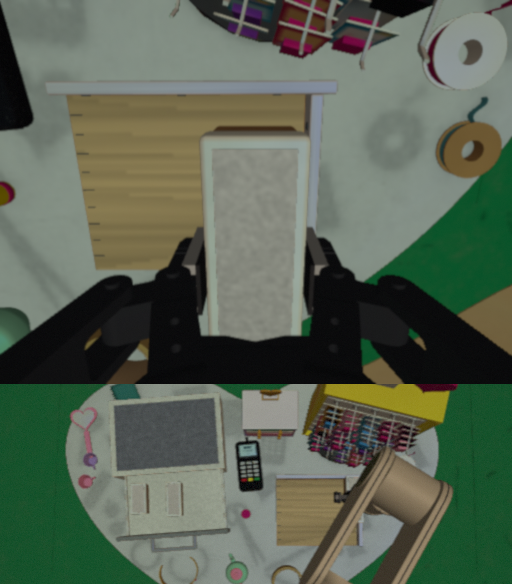

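Run:
```python
from boxes import *
w=snap('wrist')
print(onz(w,[(202,137),(310,137),(207,250),(302,250)],.221)); print(onz(w,[(70,93.5),(305,93.5),(308,97),(312,180)],.038)); print(onz(w,[(305,96),(72,96)],.008))
```

```text
[[ 0.6113 -0.2657  0.221 ]
 [ 0.6117 -0.3053  0.221 ]
 [ 0.565  -0.2659  0.221 ]
 [ 0.5654 -0.3048  0.221 ]]
[[ 0.6215 -0.1173  0.038 ]
 [ 0.6236 -0.3303  0.038 ]
 [ 0.6206 -0.3332  0.038 ]
 [ 0.542  -0.3417  0.038 ]]
[[ 0.6206 -0.335   0.008 ]
 [ 0.6184 -0.1021  0.008 ]]
```

Request:
{"method": "step_arm", "body": {"series": [[[0,0,0.0135,0,0,0,0.035],[0,0,0.0135,0,0,0,0.035],[0,0,0.0135,0,0,0,0.035],[0,0,0.0135,0,0,0,0.035],[0,0,0.0135,0,0,0,0.035],[0,0,0.0135,0,0,0,0.035],[0,0,0.0135,0,0,0,0.035],[0,0,0.0135,0,0,0,0.035],[0,0,0.0135,0,0,0,0.035],[0,0,0.0135,0,0,0,0.035],[0,0,0.0135,0,0,0,0.035],[0,0,0.0135,0,0,0,0.035]]]}}

```text
time: 15.45
eef_pos: [0.5546, -0.2875, 0.0314]
eef_rot: [[1.0, 0.009, 0.0], [0.009, -1.0, -0.0], [0.0, 0.0, -1.0]]
contact_force: [0.0, -0.1, -1.5]
opening: 0.478
finger_force: 61.6
```

Request:
{"method": "step_arm", "body": {"series": [[[0,0,0.002,0,0,0,0.035],[0,0,0.0015,0,0,0,0.035],[0,0,0.001,0,0,0,0.035],[0,0,0,0,0,0,0.035]]]}}

```text
time: 15.78
eef_pos: [0.555, -0.2877, 0.0287]
eef_rot: [[1.0, 0.009, 0.001], [0.009, -1.0, -0.0], [0.001, 0.0, -1.0]]
contact_force: [-0.1, -0.2, -1.2]
opening: 0.479
finger_force: 61.6
```

Request:
{"method": "step_arm", "body": {"series": [[[0,0,0.0008,0,0,0,0.035],[0.003,0,0,0,0,0,0.035],[0.002,0,0,0,0,0,0.035],[0.002,0,0,0,0,0,0.035],[0.001,0,0,0,0,0,0.035],[0.001,0,0,0,0,0,0.035],[0,0,0,0,0,0,0.035]]]}}

```text
time: 16.37
eef_pos: [0.5641, -0.2875, 0.0277]
eef_rot: [[1.0, 0.009, 0.001], [0.009, -1.0, -0.0], [0.001, 0.0, -1.0]]
contact_force: [-0.4, -0.4, 0.1]
opening: 0.478
finger_force: 61.7
```

Request:
{"method": "step_arm", "body": {"series": [[[0.001,0,0,0,0,0,0.035],[0.001,0,0,0,0,0,0.035],[0,0,0,0,0,0,0.035]]]}}

```text
time: 16.62
eef_pos: [0.5646, -0.2876, 0.0277]
eef_rot: [[1.0, 0.009, -0.002], [0.009, -1.0, 0.0], [-0.002, -0.0, -1.0]]
contact_force: [-7.4, 0.6, 5.2]
opening: 0.479
finger_force: 62.5
```

Request:
{"method": "step_arm", "body": {"series": [[[0.001,0,0,0,0,0,0.035],[0.001,0,0,0,0,0,0.035],[0,0,0,0,0,0,0.035]]]}}

```text
time: 16.87
eef_pos: [0.5647, -0.2876, 0.0277]
eef_rot: [[1.0, 0.009, -0.006], [0.009, -1.0, 0.001], [-0.006, -0.001, -1.0]]
contact_force: [-18.8, 1.6, 14.3]
opening: 0.481
finger_force: 63.5
```

Request:
{"method": "step_arm", "body": {"series": [[[-0.003,0,0,0,0,0,0.035],[0,0,0,0,0,0,0.056],[0,0,0,0,0,0,0.056],[0,0,0,0,0,0,0.056],[0,0,-0.01,0,0,0,0.056],[0,0,-0.015,0,0,0,0.056],[0,0,-0.02,0,0,0,0.056],[0,0,-0.02,0,0,0,0.056],[0,0,-0.02,0,0,0,0.056],[0,-0.015,0,0,0,0,0.05],[0,-0.02,0,0,0,0,0.05],[0,-0.02,0,0,0,0,0.05]]]}}

```text
time: 17.87
eef_pos: [0.5645, -0.2318, 0.1133]
eef_rot: [[1.0, 0.008, 0.001], [0.008, -1.0, -0.0], [0.001, 0.0, -1.0]]
contact_force: [0.5, 0.1, -0.4]
opening: 0.586
finger_force: 0.0
```

Request:
{"method": "step_arm", "body": {"series": [[[0,0,0,0,0,-0.12,0.05],[0,0,0,0,0,-0.12,0.05],[0,0,0,0,0,-0.12,0.05],[0,0,0,0,0,-0.12,0.05],[0,0,0,0,0,-0.12,0.05],[0,0,0,0,0,-0.12,0.05],[0,0,0,0,0,-0.12,0.05],[0,0,0,0,0,-0.12,0.05],[0,0,0,0,0,-0.12,0.05],[0,0,0,0,0,-0.12,0.05],[0,0,0,0,0,-0.12,0.05],[0,0,0,0,0,-0.12,0.05]]]}}

```text
time: 18.87
eef_pos: [0.5642, -0.2316, 0.1124]
eef_rot: [[0.115, 0.993, -0.0], [0.993, -0.115, 0.0], [0.0, -0.0, -1.0]]
contact_force: [0.9, 0.7, -0.1]
opening: 0.586
finger_force: 0.0
```

Request:
{"method": "step_arm", "body": {"series": [[[0,0,0,0,0,-0.12,0.05],[0,0,0,0,0,-0.01,0.05],[0,0,0,0,0,0,0.05],[0,0,0,0,0,0,0.05]]]}}

```text
time: 19.2
eef_pos: [0.5642, -0.232, 0.1124]
eef_rot: [[-0.004, 1.0, -0.0], [1.0, 0.004, 0.0], [0.0, -0.0, -1.0]]
contact_force: [-0.1, -1.1, -0.2]
opening: 0.585
finger_force: 0.0
```

Run:
```python
from boxes import *
w=snap('wrist','w5.png')
```

```text
(no output)
```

View pics/w5.png

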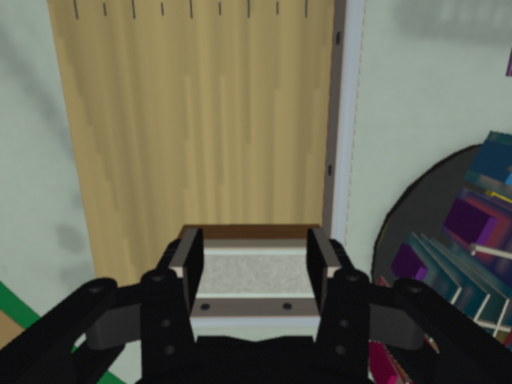

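Request:
{"method": "step_arm", "body": {"series": [[[0,0,0.0145,0,0,0,0.05],[0,0,0.0145,0,0,0,0.05],[0,0,0.0145,0,0,0,0.05],[0,0,0.0145,0,0,0,0.05],[0,0,0.0145,0,0,0,0.05],[0,0,0.0135,0,0,0,0.05],[-0.008,0,0,0,0,0,0.05],[-0.006,0,0,0,0,0,0.05],[-0.005,0,0,0,0,0,0.05],[-0.004,0,0,0,0,0,0.05],[-0.004,0,0,0,0,0,0.05],[-0.004,0,0,0,0,0,0.05]]]}}

```text
time: 20.25
eef_pos: [0.565, -0.2641, 0.0275]
eef_rot: [[-0.008, 1.0, 0.001], [1.0, 0.008, -0.0], [-0.0, 0.001, -1.0]]
contact_force: [0.2, 1.2, 1.6]
opening: 0.58
finger_force: 0.8
```

Request:
{"method": "step_arm", "body": {"series": [[[-0.004,0,0,0,0,0,0.05],[-0.004,0,0,0,0,0,0.05],[-0.004,0,0,0,0,0,0.05],[-0.003,0,0,0,0,0,0.05],[-0.002,0,0,0,0,0,0.05],[-0.002,0,0,0,0,0,0.05],[0,0,0,0,0,0,0.05]]]}}

```text
time: 20.83
eef_pos: [0.5645, -0.2829, 0.0264]
eef_rot: [[-0.008, 1.0, -0.0], [1.0, 0.008, -0.0], [-0.0, -0.0, -1.0]]
contact_force: [0.1, 0.1, -0.2]
opening: 0.589
finger_force: 0.0
```

Request:
{"method": "step_arm", "body": {"series": [[[-0.002,0,0,0,0,0,0.05],[-0.002,0,0,0,0,0,0.05],[-0.001,0,0,0,0,0,0.05],[0,0,0,0,0,0,0.05]]]}}

```text
time: 21.17
eef_pos: [0.5643, -0.2848, 0.0263]
eef_rot: [[-0.009, 1.0, -0.002], [1.0, 0.009, 0.004], [0.004, -0.002, -1.0]]
contact_force: [-2.6, 12.2, 7.4]
opening: 0.586
finger_force: 6.3
```

Request:
{"method": "step_arm", "body": {"series": [[[-0.001,0,0,0,0,0,0.05],[-0.001,0,0,0,0,0,0.05],[0,0,0,0,0,0,0.05]]]}}

```text
time: 21.42
eef_pos: [0.5643, -0.2849, 0.0263]
eef_rot: [[-0.01, 1.0, -0.002], [1.0, 0.01, 0.007], [0.007, -0.002, -1.0]]
contact_force: [-4.3, 21.0, 11.2]
opening: 0.587
finger_force: 10.6
```

Request:
{"method": "step_arm", "body": {"series": [[[0.006,0,0,0,0,0,0.05],[0.006,0,0,0,0,0,0.05],[0,0,-0.02,0,0,0,0.05],[0,0,-0.03,0,0,0,0.05],[0,0,-0.03,0,0,0,0.05],[0,0,-0.03,0,0,0,0.05],[0.02,0,-0.03,0,0,0,0.066],[0.035,0,-0.03,0,0,0,0.066],[0.035,0,-0.02,0,0,0,0.066],[0.035,0,0,0,0,0,0.066],[0.035,0,0,0,0,0,0.066],[0.035,0,0,0,0,0,0.066]]]}}

```text
time: 22.42
eef_pos: [0.5631, -0.0846, 0.2144]
eef_rot: [[-0.007, 1.0, 0.002], [1.0, 0.007, -0.001], [-0.001, 0.002, -1.0]]
contact_force: [0.8, 0.2, -1.3]
opening: 0.773
finger_force: 0.0
```

Request:
{"method": "step_arm", "body": {"series": [[[0.035,-0.003,0,0,0,0,0.066],[0.035,-0.003,0,0,0,0,0.066],[0.035,-0.003,0,0,0,0,0.066],[0.035,-0.003,0,0,0,0,0.066],[0.035,-0.003,0,0,0,0,0.066],[0.035,-0.003,0,0,0,0,0.066],[0.035,-0.003,0,0,0,0,0.066],[0.025,-0.003,0,0,0,0,0.066],[0.01,0,0,0,0,0,0.066]]]}}

```text
time: 23.17
eef_pos: [0.5359, 0.1973, 0.2136]
eef_rot: [[-0.011, 1.0, 0.0], [1.0, 0.011, 0.001], [0.001, 0.0, -1.0]]
contact_force: [0.5, -0.3, -0.2]
opening: 0.772
finger_force: 0.0
```

Request:
{"method": "step_arm", "body": {"series": [[[0,0,0,0,0,0.122,0.066],[0,0,0,0,0,0.122,0.066],[0,0,0,0,0,0.122,0.066],[0,0,0,0,0,0.122,0.066],[0,0,0,0,0,0.122,0.066],[0,0,0,0,0,0.122,0.066],[0,0,0,0,0,0.122,0.066],[0,0,0,0,0,0.122,0.066],[0,0,0,0,0,0.122,0.066],[0,0,0,0,0,0.122,0.066],[0,0,0,0,0,0.122,0.066],[0,0,0,0,0,0.06,0.066]]]}}

```text
time: 24.17
eef_pos: [0.5371, 0.1931, 0.2135]
eef_rot: [[0.986, 0.168, 0.0], [0.168, -0.986, -0.001], [0.0, 0.001, -1.0]]
contact_force: [0.9, -0.7, 1.2]
opening: 0.772
finger_force: 0.0
```

Request:
{"method": "step_arm", "body": {"series": [[[0,0,0,0,0,0.12,0.066],[0,0,0,0,0,0,0.066],[0,0,0,0,0,0,0.066],[0,0,0,0,0,0,0.066]]]}}

```text
time: 24.5
eef_pos: [0.5369, 0.1936, 0.2135]
eef_rot: [[0.998, 0.06, 0.0], [0.06, -0.998, -0.0], [0.0, 0.0, -1.0]]
contact_force: [-0.6, -0.6, 0.1]
opening: 0.771
finger_force: 0.0
```

Run:
```python
from boxes import *
w=snap('wrist','w6.png');o=env.observe();print(o['eef_pos'],np.array(o['eef_rot'])[:2])
# pink/grey lid mask test : saturation & lab stats around predicted centres
lab=cv2.cvtColor(w['pixels'],cv2.COLOR_BGR2LAB)
for n,c in {'a':(.556,.2025,.061),'c':(.5555,.306,.059),'floor':(.556,.25,.017),'rim':(.556,.2225,.061)}.items():
    u,v=proj(w,c)[0].astype(int);print(n,u,v,lab[v-3:v+4,u-3:u+4].reshape(-1,3).mean(0))
```

```text
[0.5369 0.1937 0.2135] [[ 0.9982  0.0596  0.0001]
 [ 0.0596 -0.9982 -0.0002]]
a 247 148 [146.6939 125.     133.1224]
c 137 141 [150.     123.8163 133.449 ]
floor 203 137 [157.4286 121.1633 135.    ]
rim 225 146 [155.5714 122.7551 134.1224]
```

View pics/w6.png

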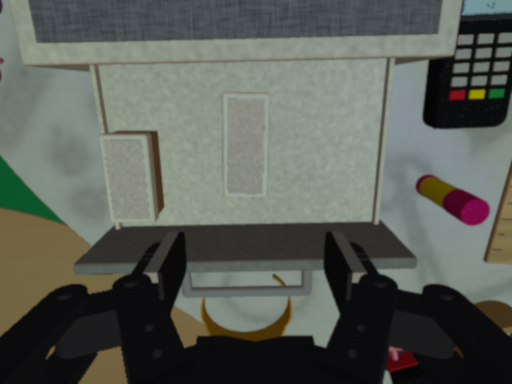

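Run:
```python
from boxes import *
w=snap('wrist')
for n,p in {'a':[(223,94),(269,94),(266,196),(224,197)],'c':[(101,137),(148,134),(156,218),(113,221)]}.items():
    P=onz(w,p,.017+DIM[n][2])[:,:2]; e=(P[0]+P[1]-P[2]-P[3])/2
    print(n,P.mean(0),np.degrees(np.arctan2(e[1],e[0])),np.linalg.norm(e),np.linalg.norm(P[0]+P[3]-P[1]-P[2])/2,P[:2].mean(0))
```

```text
a [0.5562 0.2043] 2.3410298701658965 0.09713541422968912 0.04126248454206182 [0.6047 0.2063]
c [0.5182 0.3153] 3.4029565503779686 0.0850137315169547 0.04414375924122924 [0.5606 0.3179]
```

Request:
{"method": "step_arm", "body": {"series": [[[0.0096,-0.0044,0.008,0,0,0.01,0.066],[0.0096,-0.0044,0.016,0,0,0,0.066],[0,0,0.0175,0,0,0,0.066],[0,0,0.0175,0,0,0,0.066],[0,0,0.0175,0,0,0,0.066],[0,0,0.0175,0,0,0,0.066],[0,0,0.0175,0,0,0,0.066],[0,0,0.0175,0,0,0,0.066],[0,0,0.0175,0,0,0,0.066],[0,0,0.0175,0,0,0,0.066],[0,0,0.0145,0,0,0,0.066],[0,0,0,0,0,0,0.066]]]}}

```text
time: 25.6
eef_pos: [0.5528, 0.203, 0.0313]
eef_rot: [[0.999, 0.048, -0.006], [0.048, -0.999, -0.002], [-0.006, 0.001, -1.0]]
contact_force: [-0.6, -0.2, -0.7]
opening: 0.773
finger_force: 0.0
```

Request:
{"method": "step_arm", "body": {"series": [[[0,0,0,0,0,0,0.066],[0,0,0,0,0,0,0.036],[0,0,0,0,0,0,0.036],[0,0,0,0,0,0,0.036],[0,0,0,0,0,0,0.036],[0,0,0,0,0,0,0.036],[0,0,0,0,0,0,0.036],[0,0,0,0,0,0,0.036]]]}}

```text
time: 26.27
eef_pos: [0.5569, 0.2042, 0.037]
eef_rot: [[0.999, 0.047, 0.003], [0.047, -0.999, 0.001], [0.003, -0.001, -1.0]]
contact_force: [-0.9, -0.7, 5.5]
opening: 0.502
finger_force: 62.5
```

Request:
{"method": "step_arm", "body": {"series": [[[0,0,-0.01,0,0,0,0.036],[0,0,-0.02,0,0,0,0.036],[0,0,-0.02,0,0,0,0.036],[0,0,-0.02,0,0,0,0.036],[0,0,-0.02,0,0,0,0.036],[0,0,-0.02,0,0,0,0.036],[0,0,-0.02,0,0,0,0.036],[0,0,-0.02,0,0,0,0.036],[0,0,-0.01,0,0,0.038,0.036],[0,0.015,0,0,0,0,0.036],[0,0.03,0,0,0,0,0.036],[0,0.03,0,0,0,0,0.036]]]}}

```text
time: 27.27
eef_pos: [0.5555, 0.1281, 0.195]
eef_rot: [[1.0, 0.012, -0.0], [0.012, -1.0, -0.0], [-0.0, 0.0, -1.0]]
contact_force: [0.3, -1.3, -2.1]
opening: 0.5
finger_force: 61.7
```

Request:
{"method": "step_arm", "body": {"series": [[[0.001,0.032,0,0,0,0,0.036],[0.001,0.032,0,0,0,0,0.036],[0.001,0.032,0,0,0,0,0.036],[0.001,0.032,0,0,0,0,0.036],[0.001,0.032,0,0,0,0,0.036],[0.001,0.032,0,0,0,0,0.036],[0.001,0.032,0,0,0,0,0.036],[0.001,0.032,0,0,0,0,0.036],[0.001,0.032,0,0,0,0,0.036],[0.001,0.032,0,0,0,0,0.036],[0,0.032,0,0,0,0,0.036],[0,0.02,0,0,0,0,0.036]]]}}

```text
time: 28.27
eef_pos: [0.5679, -0.2466, 0.1945]
eef_rot: [[1.0, 0.008, -0.001], [0.008, -1.0, -0.001], [-0.001, 0.001, -1.0]]
contact_force: [0.4, 0.3, -2.3]
opening: 0.502
finger_force: 61.6
```

Request:
{"method": "step_arm", "body": {"series": [[[0,0,0,0,0,0,0.036],[0,0,0,0,0,0,0.036],[0,0,0,0,0,0,0.036]]]}}

```text
time: 28.52
eef_pos: [0.5687, -0.2428, 0.1945]
eef_rot: [[1.0, 0.009, -0.001], [0.009, -1.0, 0.001], [-0.001, -0.001, -1.0]]
contact_force: [-0.0, 0.5, -1.5]
opening: 0.501
finger_force: 61.6
```

Request:
{"method": "step_arm", "body": {"series": [[[-0.006,0.001,0.008,0,0,0,0.036],[0,0,0.014,0,0,0,0.036],[0,0,0.014,0,0,0,0.036],[0,0,0.014,0,0,0,0.036],[0,0,0.014,0,0,0,0.036],[0,0,0.014,0,0,0,0.036],[0,0,0.014,0,0,0,0.036],[0,0,0.014,0,0,0,0.036],[0,0,0.014,0,0,0,0.036],[0,0,0.014,0,0,0,0.036],[0,0,0.014,0,0,0,0.036],[0,0,0.014,0,0,0,0.036]]]}}

```text
time: 29.52
eef_pos: [0.5634, -0.2442, 0.0317]
eef_rot: [[1.0, 0.009, 0.0], [0.009, -1.0, -0.0], [0.0, 0.0, -1.0]]
contact_force: [0.1, -0.1, -1.0]
opening: 0.501
finger_force: 61.6
```

Request:
{"method": "step_arm", "body": {"series": [[[0,0,0.002,0,0,0,0.036],[0,0,0.0015,0,0,0,0.036],[0,0,0.001,0,0,0,0.036],[0,0,0,0,0,0,0.036]]]}}

```text
time: 29.85
eef_pos: [0.5636, -0.2443, 0.0288]
eef_rot: [[1.0, 0.009, 0.0], [0.009, -1.0, -0.0], [0.0, 0.0, -1.0]]
contact_force: [-0.1, -0.2, -2.3]
opening: 0.499
finger_force: 61.7
```

Slide it to the back fence.

Request:
{"method": "step_arm", "body": {"series": [[[0,0,0.0008,0,0,0,0.036],[0.003,0,0,0,0,0,0.036],[0.001,0,0,0,0,0,0.036],[0.001,0,0,0,0,0,0.036],[0.001,0,0,0,0,0,0.036],[0.001,0,0,0,0,0,0.036],[0,0,0,0,0,0,0.036]]]}}

```text
time: 30.43
eef_pos: [0.5708, -0.2442, 0.028]
eef_rot: [[1.0, 0.009, 0.0], [0.009, -1.0, -0.0], [0.0, 0.0, -1.0]]
contact_force: [0.5, -0.9, 0.3]
opening: 0.499
finger_force: 61.8
```

Request:
{"method": "step_arm", "body": {"series": [[[0.001,0,0,0,0,0,0.036],[0.001,0,0,0,0,0,0.036],[0,0,0,0,0,0,0.036]]]}}

```text
time: 30.68
eef_pos: [0.572, -0.2442, 0.028]
eef_rot: [[1.0, 0.009, -0.001], [0.009, -1.0, -0.0], [-0.001, 0.0, -1.0]]
contact_force: [-4.9, 0.3, 4.3]
opening: 0.505
finger_force: 62.4
```

Request:
{"method": "step_arm", "body": {"series": [[[0.001,0,0,0,0,0,0.036],[0.001,0,0,0,0,0,0.036],[0,0,0,0,0,0,0.036]]]}}

```text
time: 30.93
eef_pos: [0.572, -0.2442, 0.028]
eef_rot: [[1.0, 0.009, -0.005], [0.009, -1.0, 0.0], [-0.005, -0.001, -1.0]]
contact_force: [-16.7, 1.0, 14.5]
opening: 0.505
finger_force: 63.4
```

Request:
{"method": "step_arm", "body": {"series": [[[-0.003,0,0,0,0,0,0.036],[0,0,0,0,0,0,0.058],[0,0,0,0,0,0,0.058],[0,0,0,0,0,0,0.058],[0,0,-0.01,0,0,0,0.058],[0,0,-0.015,0,0,0,0.058],[0,0,-0.02,0,0,0,0.058],[0,0,-0.02,0,0,0,0.058],[0,0,-0.02,0,0,0,0.058],[0,-0.015,0,0,0,0,0.05],[0,-0.02,0,0,0,0,0.05],[0,-0.02,0,0,0,0,0.05]]]}}

```text
time: 31.93
eef_pos: [0.5713, -0.1885, 0.1136]
eef_rot: [[1.0, 0.008, 0.001], [0.008, -1.0, -0.0], [0.001, 0.0, -1.0]]
contact_force: [0.3, 0.2, 0.5]
opening: 0.585
finger_force: 0.0
```

Request:
{"method": "step_arm", "body": {"series": [[[0,0,0,0,0,-0.12,0.05],[0,0,0,0,0,-0.12,0.05],[0,0,0,0,0,-0.12,0.05],[0,0,0,0,0,-0.12,0.05],[0,0,0,0,0,-0.12,0.05],[0,0,0,0,0,-0.12,0.05],[0,0,0,0,0,-0.12,0.05],[0,0,0,0,0,-0.12,0.05],[0,0,0,0,0,-0.12,0.05],[0,0,0,0,0,-0.12,0.05],[0,0,0,0,0,-0.12,0.05],[0,0,0,0,0,-0.12,0.05]]]}}

```text
time: 32.93
eef_pos: [0.5709, -0.1883, 0.1127]
eef_rot: [[0.116, 0.993, -0.0], [0.993, -0.116, 0.0], [0.0, -0.0, -1.0]]
contact_force: [-0.1, 0.7, 0.5]
opening: 0.586
finger_force: 0.0
```

Request:
{"method": "step_arm", "body": {"series": [[[0,0,0,0,0,-0.12,0.05],[0,0,0,0,0,-0.01,0.05],[0,0,0,0,0,0,0.05],[0,0,0,0,0,0,0.05]]]}}

```text
time: 33.27
eef_pos: [0.5709, -0.1887, 0.1128]
eef_rot: [[-0.004, 1.0, -0.0], [1.0, 0.004, 0.0], [0.0, -0.0, -1.0]]
contact_force: [-0.1, -0.5, 0.5]
opening: 0.581
finger_force: 0.0
```

Request:
{"method": "step_arm", "body": {"series": [[[0,0,0.0145,0,0,0,0.05],[0,0,0.0145,0,0,0,0.05],[0,0,0.0145,0,0,0,0.05],[0,0,0.0145,0,0,0,0.05],[0,0,0.0145,0,0,0,0.05],[0,0,0.0135,0,0,0,0.05],[-0.008,0,0,0,0,0,0.05],[-0.006,0,0,0,0,0,0.05],[-0.005,0,0,0,0,0,0.05],[-0.004,0,0,0,0,0,0.05],[-0.004,0,0,0,0,0,0.05],[-0.004,0,0,0,0,0,0.05]]]}}

```text
time: 34.27
eef_pos: [0.5718, -0.2209, 0.0278]
eef_rot: [[-0.007, 1.0, 0.001], [1.0, 0.007, -0.0], [-0.0, 0.001, -1.0]]
contact_force: [-0.4, 1.5, 0.1]
opening: 0.588
finger_force: 0.6
```

Request:
{"method": "step_arm", "body": {"series": [[[-0.004,0,0,0,0,0,0.05],[-0.004,0,0,0,0,0,0.05],[-0.004,0,0,0,0,0,0.05],[-0.003,0,0,0,0,0,0.05],[-0.002,0,0,0,0,0,0.05],[-0.002,0,0,0,0,0,0.05],[0,0,0,0,0,0,0.05]]]}}

```text
time: 34.85
eef_pos: [0.5713, -0.2395, 0.0267]
eef_rot: [[-0.008, 1.0, -0.0], [1.0, 0.008, -0.0], [-0.0, -0.0, -1.0]]
contact_force: [-0.2, 0.0, 0.9]
opening: 0.587
finger_force: 0.0
```

Request:
{"method": "step_arm", "body": {"series": [[[-0.002,0,0,0,0,0,0.05],[-0.001,0,0,0,0,0,0.05],[0,0,0,0,0,0,0.05]]]}}

```text
time: 35.1
eef_pos: [0.5712, -0.2406, 0.0266]
eef_rot: [[-0.009, 1.0, -0.001], [1.0, 0.009, 0.002], [0.002, -0.001, -1.0]]
contact_force: [-1.8, 7.3, 3.4]
opening: 0.583
finger_force: 3.4
```

Request:
{"method": "step_arm", "body": {"series": [[[-0.002,0,0,0,0,0,0.05],[0,0,0,0,0,0,0.05],[0.008,0,0,0,0,0,0.05],[0.008,0,0,0,0,0,0.05],[0,0,-0.02,0,0,0,0.05],[0,0,-0.03,0,0,0,0.05],[0,0,-0.03,0,0,0,0.05],[0,0,-0.03,0,0,0,0.05],[0.02,0,-0.03,0,0,0,0.066],[0.035,0,-0.03,0,0,0,0.066],[0.035,0,-0.02,0,0,0,0.066],[0.035,0,0,0,0,0,0.066]]]}}

```text
time: 36.1
eef_pos: [0.5727, -0.1063, 0.2202]
eef_rot: [[-0.007, 1.0, 0.009], [1.0, 0.007, -0.003], [-0.003, 0.009, -1.0]]
contact_force: [-0.6, 0.4, 1.2]
opening: 0.772
finger_force: 0.0
```

Request:
{"method": "step_arm", "body": {"series": [[[0.035,-0.007,0,0,0,0,0.066],[0.035,-0.007,0,0,0,0,0.066],[0.035,-0.007,0,0,0,0,0.066],[0.035,-0.007,0,0,0,0,0.066],[0.035,-0.007,0,0,0,0,0.066],[0.035,-0.007,0,0,0,0,0.066],[0.035,-0.007,0,0,0,0,0.066],[0.035,-0.007,0,0,0,0,0.066],[0.035,-0.007,0,0,0,0,0.066],[0.035,-0.007,0,0,0,0,0.066],[0.035,0,0,0,0,0,0.066],[0.012,0,0,0,0,0,0.066]]]}}

```text
time: 37.1
eef_pos: [0.4959, 0.2942, 0.2139]
eef_rot: [[-0.011, 1.0, 0.0], [1.0, 0.011, 0.002], [0.002, 0.0, -1.0]]
contact_force: [1.1, 0.2, -0.3]
opening: 0.77
finger_force: 0.0
```

Request:
{"method": "step_arm", "body": {"series": [[[0,0,0,0,0,0.12,0.066],[0,0,0,0,0,0.12,0.066],[0,0,0,0,0,0.12,0.066],[0,0,0,0,0,0.12,0.066],[0,0,0,0,0,0.12,0.066],[0,0,0,0,0,0.12,0.066],[0,0,0,0,0,0.12,0.066],[0,0,0,0,0,0.12,0.066],[0,0,0,0,0,0.12,0.066],[0,0,0,0,0,0.12,0.066],[0,0,0,0,0,0.12,0.066],[0,0,0,0,0,0.12,0.066]]]}}

```text
time: 38.1
eef_pos: [0.4972, 0.2895, 0.2138]
eef_rot: [[0.991, 0.132, 0.0], [0.132, -0.991, -0.0], [0.0, 0.001, -1.0]]
contact_force: [0.4, 0.4, 0.3]
opening: 0.778
finger_force: 0.0
```

Request:
{"method": "step_arm", "body": {"series": [[[0,0,0,0,0,0.08,0.066],[0,0,0,0,0,0,0.066],[0,0,0,0,0,0,0.066],[0,0,0,0,0,0,0.066]]]}}

```text
time: 38.43
eef_pos: [0.4971, 0.2898, 0.2138]
eef_rot: [[0.998, 0.061, 0.0], [0.061, -0.998, -0.0], [0.0, 0.0, -1.0]]
contact_force: [-0.0, -0.8, -0.2]
opening: 0.775
finger_force: 0.0
```

Run:
```python
from boxes import *
w=snap('wrist','w7.png');s=snap('top','t7.png');o=env.observe();print(o['eef_pos'],np.array(o['eef_rot'])[:2])
cv2.imwrite('pics/w7c.png',np.vstack([w['pixels'][:250],cv2.resize(s['pixels'][180:270,235:375],(512,329),interpolation=cv2.INTER_CUBIC)]))
```

```text
[0.4971 0.2899 0.2139] [[ 0.9982  0.0606  0.    ]
 [ 0.0606 -0.9982 -0.0001]]
```

View pics/w7c.png

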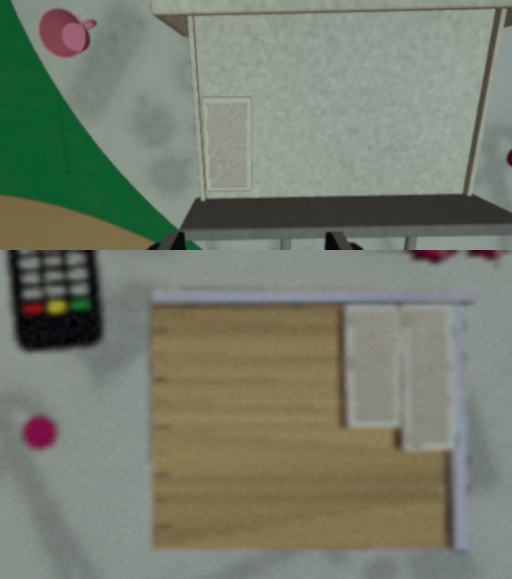

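Run:
```python
from boxes import *
w=snap('wrist')
for n,p in {'c':[(203.5,97.5),(252,97),(251,190.5),(206,189)]}.items():
    P=onz(w,p,.017+DIM[n][2])[:,:2]; e=(P[0]+P[1]-P[2]-P[3])/2
    print(n,P.mean(0),np.degrees(np.arctan2(e[1],e[0])),np.linalg.norm(e),np.linalg.norm(P[0]+P[3]-P[1]-P[2])/2,P[:2].mean(0))
print(onz(w,[(200,197),(471,193)],.1),onz(w,[(204,199)],.026))
```

```text
c [0.5171 0.317 ] 2.524534637416033 0.0880219481842925 0.0441007191596866 [0.5611 0.3189]
[[0.4787 0.3364 0.1   ]
 [0.4962 0.1063 0.1   ]] [[0.4498 0.3439 0.026 ]]
```

Request:
{"method": "step_arm", "body": {"series": [[[0.0105,-0.0122,0.008,0,0,0.01,0.066],[0.0105,-0.0122,0.016,0,0,0,0.066],[0,0,0.0175,0,0,0,0.066],[0,0,0.0175,0,0,0,0.066],[0,0,0.0175,0,0,0,0.066],[0,0,0.0175,0,0,0,0.066],[0,0,0.0175,0,0,0,0.066],[0,0,0.0175,0,0,0,0.066],[0,0,0.0175,0,0,0,0.066],[0,0,0.0175,0,0,0,0.066],[0,0,0.0155,0,0,0,0.066],[0,0,0,0,0,0,0.066]]]}}

```text
time: 39.58
eef_pos: [0.5142, 0.3141, 0.0304]
eef_rot: [[0.999, 0.05, -0.005], [0.05, -0.999, -0.003], [-0.006, 0.003, -1.0]]
contact_force: [-0.6, -0.0, -1.3]
opening: 0.773
finger_force: 0.0
```

Request:
{"method": "step_arm", "body": {"series": [[[0,0,0,0,0,0,0.066],[0,0,0,0,0,0,0.038],[0,0,0,0,0,0,0.038],[0,0,0,0,0,0,0.038],[0,0,0,0,0,0,0.038],[0,0,0,0,0,0,0.038],[0,0,0,0,0,0,0.038],[0,0,0,0,0,0,0.038]]]}}

```text
time: 40.25
eef_pos: [0.5181, 0.3161, 0.0363]
eef_rot: [[0.999, 0.049, 0.003], [0.049, -0.999, 0.001], [0.003, -0.001, -1.0]]
contact_force: [0.1, 0.5, 6.7]
opening: 0.524
finger_force: 62.7
```

Request:
{"method": "step_arm", "body": {"series": [[[0,0,-0.01,0,0,0,0.038],[0,0,-0.02,0,0,0,0.038],[0,0,-0.02,0,0,0,0.038],[0,0,-0.02,0,0,0,0.038],[0,0,-0.02,0,0,0,0.038],[0,0,-0.02,0,0,0,0.038],[0,0,-0.02,0,0,0,0.038],[0,0,-0.02,0,0,0,0.038],[0,0,-0.01,0,0,0.04,0.038],[0,0.02,0,0,0,0,0.038],[0,0.034,0,0,0,0,0.038],[0,0.034,0,0,0,0,0.038]]]}}

```text
time: 41.25
eef_pos: [0.5172, 0.2273, 0.1953]
eef_rot: [[1.0, 0.011, 0.001], [0.011, -1.0, 0.0], [0.001, -0.0, -1.0]]
contact_force: [0.1, -0.6, -1.8]
opening: 0.525
finger_force: 61.9
```

Request:
{"method": "step_arm", "body": {"series": [[[0.004,0.034,0,0,0,0,0.038],[0.004,0.034,0,0,0,0,0.038],[0.004,0.034,0,0,0,0,0.038],[0.004,0.034,0,0,0,0,0.038],[0.004,0.034,0,0,0,0,0.038],[0.004,0.034,0,0,0,0,0.038],[0.004,0.034,0,0,0,0,0.038],[0.004,0.034,0,0,0,0,0.038],[0.004,0.034,0,0,0,0,0.038],[0.004,0.034,0,0,0,0,0.038],[0.004,0.034,0,0,0,0,0.038],[0.002,0.034,0,0,0,0,0.038]]]}}

```text
time: 42.25
eef_pos: [0.567, -0.1818, 0.1951]
eef_rot: [[1.0, 0.009, 0.0], [0.009, -1.0, -0.0], [0.0, 0.0, -1.0]]
contact_force: [1.1, 0.2, -1.0]
opening: 0.525
finger_force: 61.9
```

Request:
{"method": "step_arm", "body": {"series": [[[0,0.02,0,0,0,0,0.038],[0,0,0,0,0,0,0.038],[0,0,0,0,0,0,0.038],[0,0,0,0,0,0,0.038]]]}}

```text
time: 42.58
eef_pos: [0.5671, -0.1995, 0.1946]
eef_rot: [[1.0, 0.009, -0.0], [0.009, -1.0, 0.001], [-0.0, -0.001, -1.0]]
contact_force: [-0.1, 0.5, -0.8]
opening: 0.526
finger_force: 61.9
```

Request:
{"method": "step_arm", "body": {"series": [[[0,0,0.008,0,0,0,0.038],[0,0,0.014,0,0,0,0.038],[0,0,0.014,0,0,0,0.038],[0,0,0.014,0,0,0,0.038],[0,0,0.014,0,0,0,0.038],[0,0,0.014,0,0,0,0.038],[0,0,0.014,0,0,0,0.038],[0,0,0.014,0,0,0,0.038],[0,0,0.014,0,0,0,0.038],[0,0,0.014,0,0,0,0.038],[0,0,0.014,0,0,0,0.038],[0,0,0.014,0,0,0,0.038]]]}}

```text
time: 43.58
eef_pos: [0.5673, -0.2001, 0.031]
eef_rot: [[1.0, 0.009, 0.0], [0.009, -1.0, 0.0], [0.0, -0.0, -1.0]]
contact_force: [0.1, -0.1, -1.7]
opening: 0.524
finger_force: 61.9
```

Request:
{"method": "step_arm", "body": {"series": [[[0,0,0.002,0,0,0,0.038],[0,0,0.0015,0,0,0,0.038],[0,0,0.001,0,0,0,0.038],[0,0,0.001,0,0,0,0.038],[0,0,0,0,0,0,0.038]]]}}

```text
time: 44.0
eef_pos: [0.5677, -0.2003, 0.0275]
eef_rot: [[1.0, 0.009, 0.001], [0.009, -1.0, -0.0], [0.001, 0.0, -1.0]]
contact_force: [-0.2, -0.2, 0.2]
opening: 0.526
finger_force: 61.9
```

Request:
{"method": "step_arm", "body": {"series": [[[0.003,0,0,0,0,0,0.038],[0.001,0,0,0,0,0,0.038],[0.001,0,0,0,0,0,0.038],[0.001,0,0,0,0,0,0.038],[0.001,0,0,0,0,0,0.038],[0,0,0,0,0,0,0.038]]]}}

```text
time: 44.5
eef_pos: [0.5748, -0.2002, 0.0274]
eef_rot: [[1.0, 0.009, 0.001], [0.009, -1.0, -0.0], [0.001, 0.0, -1.0]]
contact_force: [-1.3, -0.9, 5.1]
opening: 0.526
finger_force: 62.6
```

Request:
{"method": "step_arm", "body": {"series": [[[0.001,0,0,0,0,0,0.038],[0.001,0,0,0,0,0,0.038],[0,0,0,0,0,0,0.038]]]}}

```text
time: 44.75
eef_pos: [0.5766, -0.2002, 0.0274]
eef_rot: [[1.0, 0.009, 0.001], [0.009, -1.0, -0.0], [0.001, 0.0, -1.0]]
contact_force: [-3.9, -0.7, 5.7]
opening: 0.531
finger_force: 62.6
```

Request:
{"method": "step_arm", "body": {"series": [[[0.001,0,0,0,0,0,0.038],[0.001,0,0,0,0,0,0.038],[0,0,0,0,0,0,0.038]]]}}

```text
time: 45.0
eef_pos: [0.5771, -0.2003, 0.0274]
eef_rot: [[1.0, 0.009, -0.003], [0.009, -1.0, 0.0], [-0.003, -0.0, -1.0]]
contact_force: [-12.3, 0.0, 12.5]
opening: 0.526
finger_force: 63.4
```

Request:
{"method": "step_arm", "body": {"series": [[[-0.003,0,0,0,0,0,0.038],[0,0,0,0,0,0,0.058],[0,0,0,0,0,0,0.058],[0,0,0,0,0,0,0.058],[0,0,-0.01,0,0,0,0.058],[0,0,-0.015,0,0,0,0.058],[0,0,-0.02,0,0,0,0.058],[0,0,-0.02,0,0,0,0.058],[0,0,-0.02,0,0,0,0.058],[-0.002,-0.015,0,0,0,0,0.04],[-0.001,-0.02,0,0,0,0,0.04],[0,-0.02,0,0,0,0,0.04]]]}}

```text
time: 46.0
eef_pos: [0.5718, -0.1444, 0.1125]
eef_rot: [[1.0, 0.008, 0.001], [0.008, -1.0, -0.0], [0.001, 0.0, -1.0]]
contact_force: [0.1, 0.3, -0.1]
opening: 0.467
finger_force: 0.0
```

Request:
{"method": "step_arm", "body": {"series": [[[0,0,0,0,0,-0.12,0.04],[0,0,0,0,0,-0.12,0.04],[0,0,0,0,0,-0.12,0.04],[0,0,0,0,0,-0.12,0.04],[0,0,0,0,0,-0.12,0.04],[0,0,0,0,0,-0.12,0.04],[0,0,0,0,0,-0.12,0.04],[0,0,0,0,0,-0.12,0.04],[0,0,0,0,0,-0.12,0.04],[0,0,0,0,0,-0.12,0.04],[0,0,0,0,0,-0.12,0.04],[0,0,0,0,0,-0.12,0.04]]]}}

```text
time: 47.0
eef_pos: [0.5716, -0.1443, 0.1117]
eef_rot: [[0.116, 0.993, -0.0], [0.993, -0.116, 0.0], [0.0, -0.0, -1.0]]
contact_force: [-0.2, -0.0, -1.0]
opening: 0.466
finger_force: 0.0
```

Request:
{"method": "step_arm", "body": {"series": [[[0,0,0,0,0,-0.12,0.04],[0,0,0,0,0,-0.01,0.04],[0,0,0,0,0,0,0.04],[0,0,0,0,0,0,0.04]]]}}

```text
time: 47.33
eef_pos: [0.5717, -0.1447, 0.1118]
eef_rot: [[-0.004, 1.0, -0.0], [1.0, 0.004, 0.0], [0.0, -0.0, -1.0]]
contact_force: [-0.1, 0.1, 0.6]
opening: 0.47
finger_force: 0.0
```

Request:
{"method": "step_arm", "body": {"series": [[[0,0,0.0145,0,0,0,0.04],[0,0,0.0145,0,0,0,0.04],[0,0,0.0145,0,0,0,0.04],[0,0,0.0145,0,0,0,0.04],[0,0,0.0145,0,0,0,0.04],[0,0,0.0135,0,0,0,0.04],[-0.008,0,0,0,0,0,0.04],[-0.006,0,0,0,0,0,0.04],[-0.005,0,0,0,0,0,0.04],[-0.004,0,0,0,0,0,0.04],[-0.004,0,0,0,0,0,0.04],[-0.004,0,0,0,0,0,0.04]]]}}

```text
time: 48.33
eef_pos: [0.5727, -0.1768, 0.0269]
eef_rot: [[-0.007, 1.0, 0.002], [1.0, 0.007, -0.0], [-0.0, 0.002, -1.0]]
contact_force: [0.8, 1.5, 1.3]
opening: 0.464
finger_force: 0.4
```

Request:
{"method": "step_arm", "body": {"series": [[[-0.004,0,0,0,0,0,0.04],[-0.004,0,0,0,0,0,0.04],[-0.004,0,0,0,0,0,0.04],[-0.003,0,0,0,0,0,0.04],[-0.002,0,0,0,0,0,0.04],[-0.001,0,0,0,0,0,0.04],[0,0,0,0,0,0,0.04]]]}}

```text
time: 48.92
eef_pos: [0.5721, -0.1943, 0.0258]
eef_rot: [[-0.008, 1.0, -0.0], [1.0, 0.008, -0.0], [-0.0, -0.0, -1.0]]
contact_force: [-0.3, 0.1, -0.3]
opening: 0.468
finger_force: 0.0
```

Request:
{"method": "step_arm", "body": {"series": [[[-0.002,0,0,0,0,0,0.04],[-0.001,0,0,0,0,0,0.04],[0,0,0,0,0,0,0.04]]]}}

```text
time: 49.17
eef_pos: [0.572, -0.1947, 0.0257]
eef_rot: [[-0.009, 1.0, -0.001], [1.0, 0.009, 0.003], [0.004, -0.001, -1.0]]
contact_force: [-1.2, 10.8, 5.0]
opening: 0.472
finger_force: 5.3
```

Request:
{"method": "step_arm", "body": {"series": [[[-0.001,0,0,0,0,0,0.04],[-0.001,0,0,0,0,0,0.04],[0,0,0,0,0,0,0.04]]]}}

```text
time: 49.42
eef_pos: [0.572, -0.1947, 0.0258]
eef_rot: [[-0.009, 1.0, -0.001], [1.0, 0.009, 0.006], [0.006, -0.001, -1.0]]
contact_force: [-3.2, 19.2, 8.7]
opening: 0.47
finger_force: 9.7
```

Request:
{"method": "step_arm", "body": {"series": [[[0.008,0,0,0,0,0,0.04],[0.008,0,0,0,0,0,0.04],[0.01,0,-0.02,0,0,0,0.02],[0.01,0,-0.03,0,0,0,0.0],[0.01,0,-0.03,0,0,0,0.0],[0.01,0,-0.03,0,0,0,0.0],[0.01,0,-0.03,0,0,0,0.0],[0.01,0,-0.03,0,0,0,0.0],[0.02,-0.02,-0.02,0,0,0,0.0],[0.02,-0.02,0,0,0,0,0.0],[0,0,0,0,0,0,0.0],[0,0,0,0,0,0,0.0]]]}}

```text
time: 50.42
eef_pos: [0.5309, -0.0826, 0.2163]
eef_rot: [[-0.009, 1.0, 0.001], [1.0, 0.009, -0.001], [-0.001, 0.001, -1.0]]
contact_force: [-0.6, 0.3, 0.0]
opening: 0.002
finger_force: 0.0
```

Run:
```python
from boxes import *
w=snap('wrist','w8.png');s=snap('top','t8.png');o=env.observe();print(o['eef_pos'],np.array(o['eef_rot'])[:2])
p=proj(w,[[.6207,-.339,.05],[.6207,-.2,.05],[.5,-.339,.05],[.5,-.2,.05]]);print(p)
u0,v0=np.maximum(p.min(0)-25,0).astype(int);u1,v1=np.minimum(p.max(0)+25,[511,383]).astype(int);print(u0,v0)
c=w['pixels'][v0:v1,u0:u1];k=min(800/c.shape[1],600/c.shape[0]);print(k);cv2.imwrite('pics/w8c.png',cv2.resize(c,None,fx=k,fy=k,interpolation=cv2.INTER_CUBIC))
```

```text
[ 0.5314 -0.0836  0.2157] [[-0.0081  1.      0.0002]
 [ 1.      0.0081 -0.0005]]
[[324.9406 368.0442]
 [333.9983 268.7813]
 [226.9439 367.4222]
 [224.9053 267.9866]]
199 242
4.25531914893617
```

View pics/w8c.png

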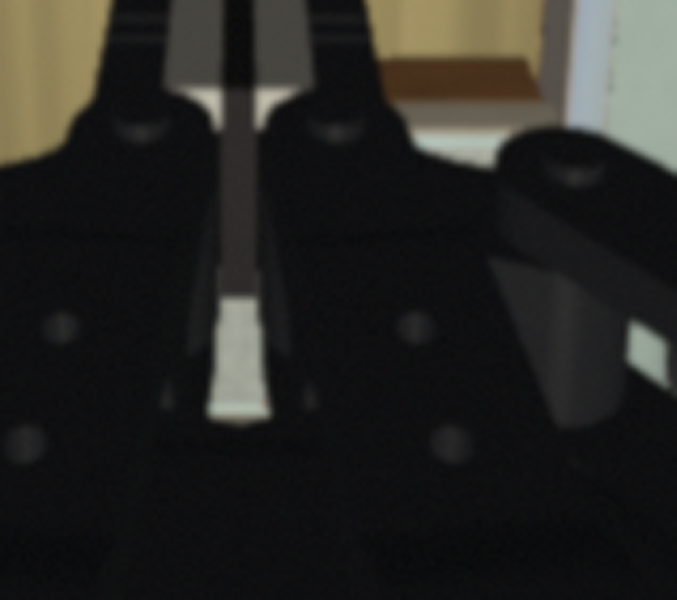

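Run:
```python
from boxes import *
w=snap('wrist')
q=lambda x,y:(199+(x+.5)/4.255-.5,242+(y+.5)/4.255-.5)
print(onz(w,[q(525,60),q(543,40)],.008));print(onz(w,[q(540,97),q(548,130)],.05));print(onz(w,[q(570,60),q(566,120)],.038))
```

```text
[[ 0.6165 -0.2085  0.008 ]
 [ 0.6213 -0.2019  0.008 ]]
[[ 0.611  -0.1953  0.05  ]
 [ 0.6137 -0.205   0.05  ]]
[[ 0.6212 -0.1913  0.038 ]
 [ 0.6216 -0.2095  0.038 ]]
```

Request:
{"method": "step_arm", "body": {"series": [[[-0.029,-0.013,0,0,0,0,0],[-0.029,-0.013,0,0,0,0,0],[-0.029,-0.013,0,0,0,0,0],[-0.029,-0.013,0,0,0,0,0],[-0.029,-0.013,0,0,0,0,0],[0,0,0.03,0,0,0,0],[0,0,0.03,0,0,0,0],[0,0,0.03,0,0,0,0],[0,0,0.03,0,0,0,0],[0,0,0.03,0,0,0,0],[0,0,0.03,0,0,0,0],[0,0,0.01,0,0,0,0]]]}}

```text
time: 51.57
eef_pos: [0.4642, -0.2277, 0.0205]
eef_rot: [[-0.007, 1.0, -0.007], [1.0, 0.007, 0.004], [0.004, -0.007, -1.0]]
contact_force: [-1.1, 0.9, -1.6]
opening: -0.002
finger_force: 0.0
```

Request:
{"method": "step_arm", "body": {"series": [[[0,0,0,0,0,0,0],[0,0.012,0,0,0,0,0],[0,0.012,0,0,0,0,0],[0,0.006,0,0,0,0,0],[0,0.003,0,0,0,0,0],[0,0.003,0,0,0,0,0],[0,0.003,0,0,0,0,0],[0,0,0,0,0,0,0]]]}}

```text
time: 52.23
eef_pos: [0.5069, -0.2287, 0.0264]
eef_rot: [[-0.008, 1.0, 0.001], [1.0, 0.008, -0.0], [-0.0, 0.001, -1.0]]
contact_force: [0.6, 0.0, 0.6]
opening: 0.001
finger_force: 0.0
```

Request:
{"method": "step_arm", "body": {"series": [[[0,0.002,0,0,0,0,0],[0,0.002,0,0,0,0,0],[0,0.002,0,0,0,0,0],[0,0,0,0,0,0,0]]]}}

```text
time: 52.57
eef_pos: [0.5127, -0.2286, 0.026]
eef_rot: [[-0.008, 1.0, 0.0], [1.0, 0.008, -0.0], [-0.0, 0.0, -1.0]]
contact_force: [-0.1, -0.7, -0.2]
opening: -0.001
finger_force: 0.0
```

Request:
{"method": "step_arm", "body": {"series": [[[0,0.002,0,0,0,0,0],[0,0.0015,0,0,0,0,0],[0,0,0,0,0,0,0]]]}}

```text
time: 52.82
eef_pos: [0.5161, -0.2285, 0.0258]
eef_rot: [[-0.008, 1.0, -0.0], [1.0, 0.008, 0.0], [0.0, -0.0, -1.0]]
contact_force: [-0.4, 0.3, -0.3]
opening: 0.002
finger_force: 0.0
```

Request:
{"method": "step_arm", "body": {"series": [[[0,0.0015,0,0,0,0,0],[0,0.001,0,0,0,0,0],[0,0,0,0,0,0,0]]]}}

```text
time: 53.07
eef_pos: [0.517, -0.2285, 0.0257]
eef_rot: [[-0.008, 1.0, -0.003], [1.0, 0.008, 0.001], [0.001, -0.003, -1.0]]
contact_force: [-7.8, 0.6, 6.0]
opening: -0.001
finger_force: 4.4
```

Request:
{"method": "step_arm", "body": {"series": [[[0,0.001,0,0,0,0,0],[0,0,0,0,0,0,0],[0,-0.015,0,0,0,0,0],[0,-0.02,0,0,0,0,0],[-0.02,0,0,0,0,0,0],[-0.0255,0,0,0,0,0,0],[0,0.008,0,0,0,0,0],[0,0.007,0,0,0,0,0],[0,0.003,0,0,0,0,0],[0,0.003,0,0,0,0,0],[0,0.001,0,0,0,0,0],[0,0,0,0,0,0,0]]]}}

```text
time: 54.07
eef_pos: [0.5071, -0.2733, 0.0257]
eef_rot: [[-0.009, 1.0, -0.0], [1.0, 0.009, 0.0], [0.0, -0.0, -1.0]]
contact_force: [1.2, -0.1, -0.1]
opening: 0.004
finger_force: 0.0
```

Request:
{"method": "step_arm", "body": {"series": [[[0,0.0015,0,0,0,0,0],[0,0.001,0,0,0,0,0],[0,0,0,0,0,0,0]]]}}

```text
time: 54.32
eef_pos: [0.5076, -0.2735, 0.0256]
eef_rot: [[-0.008, 1.0, -0.004], [1.0, 0.008, 0.001], [0.001, -0.004, -1.0]]
contact_force: [-10.2, 1.0, 6.0]
opening: -0.0
finger_force: 4.9
```

Request:
{"method": "step_arm", "body": {"series": [[[0,0.001,0,0,0,0,0],[0,-0.02,0,0,0,0,0],[0,-0.025,0,0,0,0,0],[-0.02,0,0,0,0,0,0],[-0.0235,0,0,0,0,0,0],[0,0.007,0,0,0,0,0],[0,0.007,0,0,0,0,0],[0,0.005,0,0,0,0,0],[0,0.003,0,0,0,0,0],[0,0.0015,0,0,0,0,0],[0,0,0,0,0,0,0]]]}}

```text
time: 55.23
eef_pos: [0.4896, -0.3169, 0.0257]
eef_rot: [[-0.009, 1.0, -0.0], [1.0, 0.009, 0.0], [0.0, -0.0, -1.0]]
contact_force: [0.3, 0.7, 0.6]
opening: -0.003
finger_force: 0.0
```

Request:
{"method": "step_arm", "body": {"series": [[[0,0.0015,0,0,0,0,0],[0,0.001,0,0,0,0,0],[0,0,0,0,0,0,0]]]}}

```text
time: 55.48
eef_pos: [0.4901, -0.3171, 0.0256]
eef_rot: [[-0.008, 1.0, -0.004], [1.0, 0.008, 0.001], [0.001, -0.004, -1.0]]
contact_force: [-9.2, 1.5, 7.1]
opening: 0.002
finger_force: 4.7
```

Request:
{"method": "step_arm", "body": {"series": [[[0,-0.01,0,0,0,0,0],[0,-0.01,0,0,0,0,0],[0,0,-0.025,0,0,0,0],[0,0,-0.03,0,0,0,0],[0,0,-0.03,0,0,0,0],[0.028,0.017,0,0,0,0,0.02],[0.028,0.017,0,0,0,0,0.04],[0.028,0.017,0,0,0,0,0.04],[0.028,0.017,0,0,0,0,0.04],[0.028,0.017,0,0,0,0,0.04],[0.022,0.015,0,0,0,0,0.04],[0,0,0,0,0,0,0.04]]]}}

```text
time: 56.48
eef_pos: [0.5718, -0.151, 0.1109]
eef_rot: [[-0.011, 1.0, 0.001], [1.0, 0.011, 0.002], [0.002, 0.002, -1.0]]
contact_force: [0.5, -0.6, 1.0]
opening: 0.47
finger_force: 0.0
```

Request:
{"method": "step_arm", "body": {"series": [[[0,0,0.02,0,0,0,0.04],[0,0,0.02,0,0,0,0.04],[0,0,0.02,0,0,0,0.04],[0,0,0.02,0,0,0,0.04],[0,0,0.005,0,0,0,0.04],[-0.008,0,0,0,0,0,0.04],[-0.006,0,0,0,0,0,0.04],[0,0,0,0,0,0,0.04]]]}}

```text
time: 57.15
eef_pos: [0.5715, -0.1713, 0.0278]
eef_rot: [[-0.007, 1.0, 0.003], [1.0, 0.007, -0.002], [-0.002, 0.003, -1.0]]
contact_force: [0.1, -0.7, 0.1]
opening: 0.469
finger_force: 0.0
```

Request:
{"method": "step_arm", "body": {"series": [[[-0.006,0,0,0,0,0,0.04],[-0.005,0,0,0,0,0,0.04],[-0.004,0,0,0,0,0,0.04],[-0.003,0,0,0,0,0,0.04],[-0.002,0,0,0,0,0,0.04],[-0.002,0,0,0,0,0,0.04],[0,0,0,0,0,0,0.04]]]}}

```text
time: 57.73
eef_pos: [0.5706, -0.1914, 0.0258]
eef_rot: [[-0.008, 1.0, -0.0], [1.0, 0.008, -0.0], [-0.0, -0.0, -1.0]]
contact_force: [-1.1, 0.2, -0.4]
opening: 0.47
finger_force: 0.0
```

Request:
{"method": "step_arm", "body": {"series": [[[-0.0015,0,0,0,0,0,0.04],[-0.001,0,0,0,0,0,0.04],[0,0,0,0,0,0,0.04]]]}}

```text
time: 57.98
eef_pos: [0.5707, -0.1936, 0.0258]
eef_rot: [[-0.008, 1.0, -0.0], [1.0, 0.008, 0.0], [0.0, -0.0, -1.0]]
contact_force: [0.0, -1.2, 0.4]
opening: 0.47
finger_force: 0.0
```

Request:
{"method": "step_arm", "body": {"series": [[[-0.002,0,0,0,0,0,0.04],[-0.001,0,0,0,0,0,0.04],[0,0,0,0,0,0,0.04]]]}}

```text
time: 58.23
eef_pos: [0.5706, -0.1947, 0.0258]
eef_rot: [[-0.009, 1.0, -0.001], [1.0, 0.009, 0.003], [0.003, -0.001, -1.0]]
contact_force: [-2.0, 8.6, 3.2]
opening: 0.468
finger_force: 4.3
```

Request:
{"method": "step_arm", "body": {"series": [[[-0.001,0,0,0,0,0,0.04],[-0.0005,0,0,0,0,0,0.04],[0,0,0,0,0,0,0.04]]]}}

```text
time: 58.48
eef_pos: [0.5706, -0.1948, 0.0258]
eef_rot: [[-0.009, 1.0, -0.001], [1.0, 0.009, 0.005], [0.005, -0.001, -1.0]]
contact_force: [-2.2, 15.8, 6.0]
opening: 0.469
finger_force: 7.5
```

Request:
{"method": "step_arm", "body": {"series": [[[0.008,0,0,0,0,0,0.04],[0.01,0,0,0,0,0,0.04],[0,0,-0.02,0,0,0,0.04],[0,0,-0.03,0,0,0,0.026],[0,0,-0.03,0,0,0,0.026],[0,0,-0.03,0,0,0,0.026],[0,0,-0.03,0,0,0,0.026],[0,0,-0.03,0,0,0,0.026],[0.033,-0.014,-0.01,0,0,0,0.026],[0.033,-0.014,0,0,0,0,0.026],[0.033,-0.014,0,0,0,0,0.026],[0.033,-0.014,0,0,0,0,0.026]]]}}

```text
time: 59.48
eef_pos: [0.5129, -0.0473, 0.2062]
eef_rot: [[-0.007, 1.0, 0.001], [1.0, 0.007, -0.0], [-0.0, 0.001, -1.0]]
contact_force: [-0.2, 0.9, -0.7]
opening: 0.31
finger_force: 0.0
```

Request:
{"method": "step_arm", "body": {"series": [[[0.033,-0.014,0,0,0,0,0.026],[0.033,-0.014,0,0,0,0,0.026],[0.033,-0.014,0,0,0,0,0.026],[0.033,-0.014,0,0,0,0,0.026],[0.033,-0.014,0,0,0,0,0.026],[0.033,-0.014,0,0,0,0,0.026],[0.033,-0.014,0,0,0,0,0.026],[0.01,0,0,0,0,-0.062,0.026],[0,0,0,0,0,0,0.026],[0,0,0,0,0,0,0.026],[0,0,0,0,0,0,0.026]]]}}

```text
time: 60.4
eef_pos: [0.4137, 0.1911, 0.2058]
eef_rot: [[-0.068, 0.998, 0.0], [0.998, 0.068, -0.001], [-0.001, 0.0, -1.0]]
contact_force: [-0.7, -0.1, -0.1]
opening: 0.306
finger_force: 0.0
```

Run:
```python
from boxes import *
w=snap('wrist','w9.png');s=snap('top','t9.png');o=env.observe();print(o['eef_pos'],np.array(o['eef_rot'])[:2])
a=cv2.resize(s['pixels'][180:270,235:375],(512,329),interpolation=cv2.INTER_CUBIC)
cv2.imwrite('pics/w9c.png',np.vstack([w['pixels'][:250],a]))
```

```text
[0.414  0.1907 0.2058] [[-0.0674  0.9977  0.    ]
 [ 0.9977  0.0674 -0.0004]]
```

View pics/w9c.png

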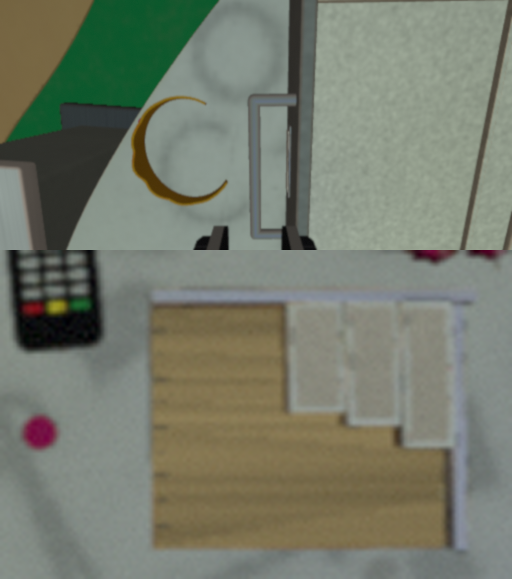

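Request:
{"method": "step_arm", "body": {"series": [[[0,0,0.014,0,0,0,0.026],[0,0,0.014,0,0,0,0.026],[0,0,0.014,0,0,0,0.026],[0,0,0.014,0,0,0,0.026],[0,0,0.014,0,0,0,0.026],[0,0,0.014,0,0,0,0.026],[0,0,0.014,0,0,0,0.026],[0,0,0.014,0,0,0,0.026],[0,0,0.014,0,0,0,0.026],[0,0,0.012,0,0,0,0.026],[0,0,0,0,0,0,0.026],[0,0,0,0,0,0,0.026]]]}}

```text
time: 61.5
eef_pos: [0.4132, 0.1906, 0.0674]
eef_rot: [[-0.068, 0.998, -0.002], [0.998, 0.068, -0.001], [-0.001, -0.002, -1.0]]
contact_force: [-0.6, -0.1, 0.9]
opening: 0.307
finger_force: 0.0
```

Request:
{"method": "step_arm", "body": {"series": [[[0,0,0,0,0,0,0.005],[0,0,0,0,0,0,0.005],[0,0,0,0,0,0,0.005],[0,0,0,0,0,0,0.005],[0,0,0,0,0,0,0.005],[0,0,0,0,0,0,0.005]]]}}

```text
time: 62.0
eef_pos: [0.4145, 0.1915, 0.069]
eef_rot: [[-0.07, 0.998, 0.002], [0.998, 0.07, -0.0], [-0.0, 0.002, -1.0]]
contact_force: [-0.3, -4.1, 6.5]
opening: 0.087
finger_force: 59.0
```

Request:
{"method": "step_arm", "body": {"series": [[[0,0.007,0,0,0,0,0.005],[0,0.014,0,0,0,0,0.005],[0,0.014,0,0,0,0,0.005],[0,0.014,0,0,0,0,0.005],[0,0.014,0,0,0,0,0.005],[0,0.014,0,0,0,0,0.005],[0,0.014,0,0,0,0,0.005],[0,0.014,0,0,0,0,0.005],[0,0.014,0,0,0,0,0.005],[0,0.014,0,0,0,0,0.005],[0,0.014,0,0,0,0,0.005],[0,0.007,0,0,0,0,0.005]]]}}

```text
time: 63.0
eef_pos: [0.5689, 0.204, 0.069]
eef_rot: [[-0.07, 0.998, 0.002], [0.998, 0.07, 0.002], [0.002, 0.002, -1.0]]
contact_force: [-2.5, 5.7, 7.0]
opening: 0.087
finger_force: 60.5
```

Request:
{"method": "step_arm", "body": {"series": [[[0,0.003,0,0,0,0,0.005],[0,0.003,0,0,0,0,0.005],[0,0.002,0,0,0,0,0.005],[0,0.002,0,0,0,0,0.005],[0,0,0,0,0,0,0.005]]]}}

```text
time: 63.42
eef_pos: [0.578, 0.2047, 0.069]
eef_rot: [[-0.07, 0.998, 0.002], [0.998, 0.07, 0.002], [0.002, 0.002, -1.0]]
contact_force: [0.6, 5.8, 4.3]
opening: 0.085
finger_force: 60.1
```

Request:
{"method": "step_arm", "body": {"series": [[[0,0.002,0,0,0,0,0.005],[0,0.002,0,0,0,0,0.005],[0,0.002,0,0,0,0,0.005],[0,0,0,0,0,0,0.005]]]}}

```text
time: 63.75
eef_pos: [0.5828, 0.2051, 0.069]
eef_rot: [[-0.071, 0.998, -0.001], [0.997, 0.071, 0.002], [0.002, -0.0, -1.0]]
contact_force: [-6.5, 5.0, 9.6]
opening: 0.086
finger_force: 60.7
```

Request:
{"method": "step_arm", "body": {"series": [[[0,0.002,0,0,0,0,0.005],[0,0.001,0,0,0,0,0.005],[0,0,0,0,0,0,0.005]]]}}

```text
time: 64.0
eef_pos: [0.5829, 0.2051, 0.0689]
eef_rot: [[-0.071, 0.997, -0.007], [0.997, 0.071, 0.001], [0.001, -0.007, -1.0]]
contact_force: [-21.5, 2.1, 22.0]
opening: 0.089
finger_force: 62.0
```

Request:
{"method": "step_arm", "body": {"series": [[[0,0,0,0,0,0,0.026],[0,-0.002,0,0,0,0,0.026],[0,-0.001,0,0,0,0,0.026],[0,0,0,0,0,0,0.026],[0,0,-0.015,0,0,0,0.026],[0,0,-0.025,0,0,0,0.026],[0,0,-0.03,0,0,0,0.026],[0,0,-0.03,0,0,0,0.026],[0,-0.03,-0.03,0,0,0,0.026],[0,-0.03,-0.02,0,0,0,0.026],[0,-0.03,0,0,0,0,0.026],[0,0,0,0,0,0,0.026]]]}}

```text
time: 65.0
eef_pos: [0.4904, 0.1973, 0.2181]
eef_rot: [[-0.071, 0.998, -0.001], [0.998, 0.071, 0.0], [0.0, -0.001, -1.0]]
contact_force: [-1.4, -0.3, -1.4]
opening: 0.303
finger_force: 0.0
```

Run:
```python
from boxes import *
w=snap('wrist');s=snap('top','t10.png');o=env.observe();print(o['eef_pos'],o['contact_force'])
# handle bar centre column by gradient along predicted row: bar at z=.08
for y in (.18,.21,.24):
    xs=np.arange(.56,.61,.001);P=np.c_[xs,np.full_like(xs,y),np.full_like(xs,.08)]
    u=proj(w,P);g=cv2.cvtColor(w['pixels'],cv2.COLOR_BGR2GRAY);v=[int(g[int(round(b)),int(round(a))]) if 0<=a<511 and 0<=b<383 else -1 for a,b in u];print(y,v)
# glue + board changes versus the earlier picture
a=cv2.imread('pics/t9.png').astype(int);d=np.abs(a-s['pixels'].astype(int)).max(2);print('diff board',d[185:270,270:370].max(),'glue',d[222:238,238:255].max())
```

```text
[0.4934 0.1973 0.2177] [ 0.3507 -0.0728  0.0249]
0.18 [157, 156, 156, 156, 157, 157, 157, 156, 157, 157, 157, 156, 156, 157, 156, 157, 156, 156, 157, 154, 138, 98, 85, 94, 102, 109, 112, 114, 114, 112, 118, 142, 154, 156, 154, 131, 87, 54, 48, 47, 47, 46, 45, 47, 47, 48, 47, 47, 48, 49]
0.21 [155, 154, 155, 154, 154, 155, 155, 155, 155, 154, 154, 154, 154, 153, 154, 154, 153, 144, 110, 85, 87, 97, 105, 110, 114, 115, 114, 112, 119, 141, 151, 153, 148, 129, 86, 49, 51, 64, 73, 74, 73, 77, 90, 95, 87, 96, 60, 49, 48, 47]
0.24 [148, 148, 148, 147, 147, 148, 146, 145, 143, 141, 140, 137, 136, 135, 134, 124, 95, 82, 91, 106, 111, 112, 113, 114, 114, 110, 110, 129, 131, 131, 119, 84, 54, 48, 50, 68, 72, 72, 72, 87, 111, 97, 93, 78, 55, 48, 49, 49, 49, 49]
diff board 12 glue 10
```

```bash
python3 -c "
from workcell import env
print(env.sign_off())"
```

```text
the job is handed in; nothing more can be done
None
```

I handed the job in at about 65 s. All three gift boxes stand as one tight, square block in the fence corner, the drawer went fully shut, and the glue stick looks unmoved in the overhead view.

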